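# Set the gap gauge in the tilted vise

## Robot

A 7-joint arm with a two-finger parallel gripper is mounted at the origin on the work surface. World frame = base frame: x ahead of the robot, y to its left, z up, the work surface at z = 0. Lengths are in m, angles in rad, forces in N, time in s.
With the tool pointing down it reaches from about 0.425 to 0.925 m from the base axis. Payload 6.8 kg.
Tool frame: the origin (TCP) lies at the very end of the fingers, on their centre line; the grasp point (between the pads) lies 19 mm behind it; z points along the fingers, x is the direction in which the jaws open and shut, and the axes are right-handed (so a half turn about z gives the same grasp; the last joint's range is limited). The gripper opens to 85 mm and grips with 20 to 120 N. Pads are 22 mm wide; open, the fingers measure 114 mm over their backs; the gripper's body (76 mm by 85 mm) begins 54 mm behind the grasp point. The pads swing forward as they close: fully open they stand 13 mm farther back than shut.
Start: joints at [-1.325, 0.477, 0.022, 1.555, -0.011, 1.109, -0.083], TCP at [0.234, 0.633, 0.231] pointing down, gripper open.
Joint ranges: [-2.96, 2.96], [-0.34, 2.1], [-1.41, 1.46], [0.24, 2.44], [-1.37, 4.51], [0.17, 1.92], [-2.96, 2.96]. Speed limits (rad/s): [2.39, 2.39, 3.14, 3.14, 3.14, 3.14, 3.14].

## Interface

Orientations are given as a rotation vector (axis times angle).
In Python, from bench import r, grab_frame gives the robot as it stands. The module is installed in compiled form; this text tells all that it offers.
- The arm moves only by the tool send_rows, never from a script. Its argument "series" is a list of rows, each a list of 2 entries, a list of its own where there are three numbers: the shift along the tool's x, y, z in m, then the turn, a rotation vector about the tool's x, y, z in units of 5 degrees (1.0 is 5 degrees). A call has 1 to 20 rows; each row shifts and turns the commanded pose from where the row before left it, along the tool's axes as they then stand; what a row does not reach is not made up. A row lasts 1/8 s, in which the tool goes at most 62.5 mm and 10.7 degrees, less where a joint would pass 70% of its speed; a pose out of reach is approached as far as the arm can. A call is refused whole if a number of a shift passes 0.0625 or a number of a turn 1, either way. A call with a gripper value outside its range is refused whole. "fingers" is the closure in counts, from 0 (fully open) to 255 (shut), set as the call begins (left out, the last holds). The fingers move at their own pace and stop on an object; "grip_force" is the grip in N (left out, the last holds). Time passes only in rows, so rows that do not move let the fingers close. It gives the time, the measured TCP pose, the force and the opening at its end, in the units of the state.
- r.get_obs(): the state, without advancing time (a new reading comes with each control period).
- grab_frame(name): name is "side" or "top"; returns a dict with "frame" (384x512x3 uint8, red, green, blue), "fx", "fy", "cx", "cy" (pixels), "dist_coeffs" ([k1, k2, p1, p2, k3] as OpenCV has them; the pictures are not rectified), "origin" and "rotation" of the camera in the world. Camera axes: x right, y down, z forward; pixel columns grow to the right and rows downward; lengths in m; the calibration is good to about 2 mm. A picture is of the moment at which its call begins. There is no depth.
- r.hand_in(): hands the job in, once; it reports no verdict.
The state is a dict: "clock": time; "joints": joint angles; "qvel": joint speeds; "tau": joint torques, N m; "tcp_pos": TCP position; "orientation": TCP orientation; "contact_force": force on the tool from outside, world axes, zero at the start; "moment": the same for the moment, N m; "grip_width": finger opening in m.
Only numpy, scipy, OpenCV 4.12 (cv2) and the standard library are available. Lean on these libraries where they do the work, as an engineer would, in place of code of your own. Each camera call takes 0.05 s, during which the arm holds its last target.

## Task

Take the red-handled gap gauge out of the wooden rack and gently work its blade into the narrow gap in the steel jaw block of the tilted vise, feeling for the gap since the block floats sideways. Keep hold of the gauge while its blade goes in, then leave it standing there fully home, its collar flush on the block's sloping face. Leave the blue gauge in its place and do not disturb the jar or the yellow carton.

Things in the scene. Friction and masses are not known exactly. Their poses are not given: they have to be found in the camera images.
- gauge: Red-handled gap gauge, 120 g, upright in a rack pocket. Origin: the blade's tip; z from tip to handle, x blade width, y thickness; a half turn about z is the same. Blade 18 (x) x 4 (y) mm, z 0 to 40 mm, last 4 mm 2.5 thick; collar 36 x 30 mm, z 40 to 46; red handle 26 x 18 mm, z 46 to 102. Grip the handle along y near z = 80 mm.
- spare: Blue-handled gauge like the red one, but with a 9 mm blade that does not fit the gap; stands in the rack's other pocket and stays there. Same axes and origin as the red one.
- rack: Fixed light wood block 130 (x) x 62 (y) x 50 mm high; origin at the centre of its underside. Two through pockets, 21 (x) x 12 (y) mm, at x = -35 and +35 mm; a gauge stands in each, collar on the block's top, tip 10 mm above its underside. Which gauge is in which pocket varies.
- vise: Tilting vise, fixed: grey base plate 150 (x) x 176 (y) x 12 mm with two cheeks 84 mm high at y = -78 and +78 mm; origin at the centre of its underside. Its blue head leans to its own -x and carries a steel jaw block, 74 (x) x 92 (y) x 48 mm, top 4 mm proud of the blue rails; a red line on its sloping face, below the gap, points at the gap's middle.
- face (a point): Point on the plane of the jaw block's sloping top, middle of the head; z = outward normal, x up the slope, y level. The block stands -10 to +10 mm along y from here: not reported, needs over 50 N to shift. The gap in its middle: a slot down -z, 7 mm (y) by 28 mm (x, centred on x = 0), 2 mm bevel, 48 mm deep. Home: blade along -z, width along x, collar on the face, tip at z = -40 mm.
- head (a joint): Tilt of the vise head in rad: 0 = face level, growing as the face leans towards the vise's -x. Set between 0.42 and 0.60 and stiff: it does not move in use.
- jar: Amber jar with dark lid, 52 mm across, 70 mm tall, loose bystander; origin at the centre of its underside.
- carton: Yellow carton 50 x 50 x 85 mm, upright, loose bystander; origin at the centre of its underside.
Not all that is in view belongs to the job. Of the things that look like the rack, the largest one is meant.

How it is judged:
By the outcome, as a careful person would: the job done as asked, in the order asked, and still so for the second after the job is handed in, with the robot touching nothing.
It also fails if it takes over 58 s, if anything falls off the work surface, if the arm or the gripper's body presses on something with over 40 N, if the wrist force passes 120 N, or if a joint passes its speed limit or range.

## Working session

There is one attempt and no reset: what is moved stays moved. The work goes in short steps, Python scripts to look and compute and a tool call to move; the robot and the scene stay as the last step left them, time stands still between calls to the robot, and variables do not carry over. Pictures are saved under pics/ and viewed, and the job is handed in when it is done.

Besides the shell and the picture viewer there is one more tool, called as a command line: name --argument value ..., lists and objects as JSON in quotes. send_rows: Moves the arm, as the interface text tells. Its arguments: {"type":"object","properties":{"series":{"type":"array"},"fingers":{"type":"number"},"grip_force":{"type":"number"}},"required":["series"]}

```bash
mkdir -p pics
cat > h.py <<'E'
import numpy as np, cv2
from bench import r, grab_frame
E
python3 - <<'E'
from h import *
print(r.get_obs())
for n in ("side","top"):
    d=grab_frame(n)
    cv2.imwrite(f"pics/{n}0.png",d["frame"][:,:,::-1])
    np.save(f"pics/{n}0.npy",d,allow_pickle=True)
    print({k:v for k,v in d.items() if k!="frame"})
E
```

```text
{'clock': 0.0, 'joints': array([-1.32505198,  0.47779068,  0.02233571,  1.55644244, -0.01150749,
        1.10930749, -0.08308726]), 'qvel': array([ 0.00076483, -0.00066085, -0.00071149, -0.00037263,  0.00137031,
       -0.00250139,  0.00073439]), 'tau': array([ 1.47312508e-04, -5.96462166e+01,  1.60811171e+00, -2.81203687e+01,
        1.24218801e-02,  9.28226887e-03, -2.67759003e-05]), 'tcp_pos': array([0.23369675, 0.63262487, 0.23033576]), 'orientation': array([ 2.57677151e+00,  1.79518144e+00, -2.22555653e-03]), 'contact_force': array([-0.26199478,  0.94692674, -0.33326261]), 'moment': array([-0.04336203, -0.00510819,  0.0054457 ]), 'grip_width': 0.08526301167239095}
{'fx': 362.4646926692996, 'fy': 362.4646926692996, 'cx': 252.10331153345652, 'cy': 186.09946546230566, 'dist_coeffs': array([0.0018031, 0.       , 0.       , 0.       , 0.       ]), 'origin': array([ 0.46618125, -0.51839252,  0.4441657 ]), 'rotation': array([-2.1181131 ,  0.17018987, -0.11160889])}
{'fx': 428.27213079597095, 'fy': 428.27213079597095, 'cx': 253.39965043634066, 'cy': 201.760840514002, 'dist_coeffs': array([-0.07238551,  0.        ,  0.        ,  0.        ,  0.        ]), 'origin': array([0.41504588, 0.03095546, 1.09094726]), 'rotation': array([-2.15881456,  2.11566466, -0.15665216])}
```

View pics/side0.png

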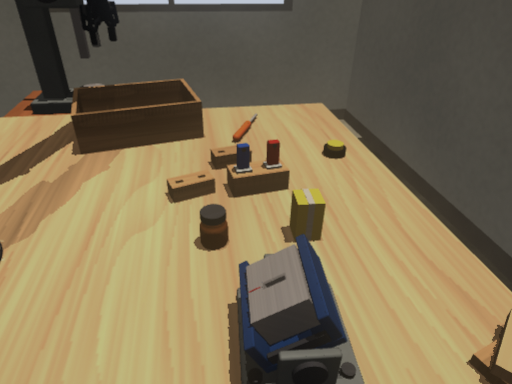

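View pics/top0.png

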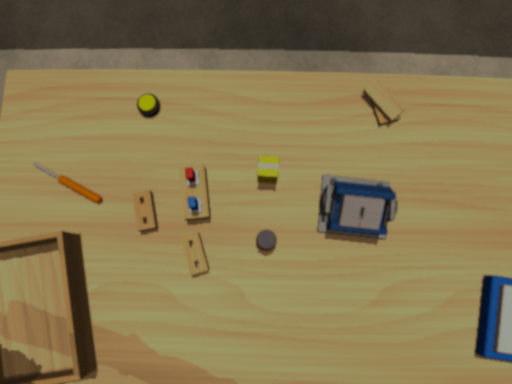

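Side view: the big rack is at (258,178) with the blue gauge at (243,158) and the red one at (273,153). The jar is at (213,226), the carton at (307,214) and the vise at (290,310). In the top view, red is at (190,174), blue at (194,203), and the vise at (360,208). Next I'll enlarge the crops.

Run:
```python
import cv2
s=cv2.imread("pics/side0.png");t=cv2.imread("pics/top0.png")
def crop(im,x0,y0,x1,y1,k,n):
    c=cv2.resize(im[y0:y1,x0:x1],None,fx=k,fy=k,interpolation=cv2.INTER_CUBIC)
    st=10
    for x in range((x0//st+1)*st,x1,st):
        cv2.line(c,((x-x0)*k,0),((x-x0)*k,5),(255,255,255),1); 
        if x%20==0: cv2.putText(c,str(x),((x-x0)*k-10,16),0,.35,(255,255,255),1)
    for y in range((y0//st+1)*st,y1,st):
        cv2.line(c,(0,(y-y0)*k),(5,(y-y0)*k),(255,255,255),1); cv2.putText(c,str(y),(7,(y-y0)*k+4),0,.35,(255,255,255),1)
    cv2.imwrite(n,c)
crop(t,130,150,230,240,6,"pics/t_rack.png")
crop(t,310,165,410,250,7,"pics/t_vise.png")
crop(s,200,130,330,250,5,"pics/s_rack.png")
crop(s,225,235,375,384,4,"pics/s_vise.png")
```

```text
(no output)
```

View pics/t_rack.png

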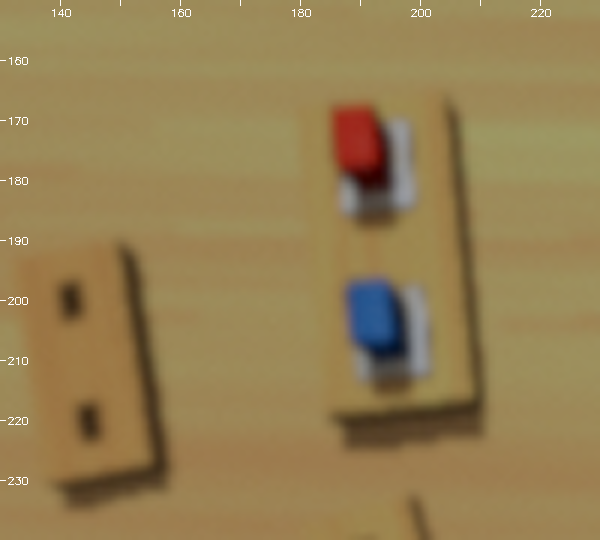

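View pics/t_vise.png

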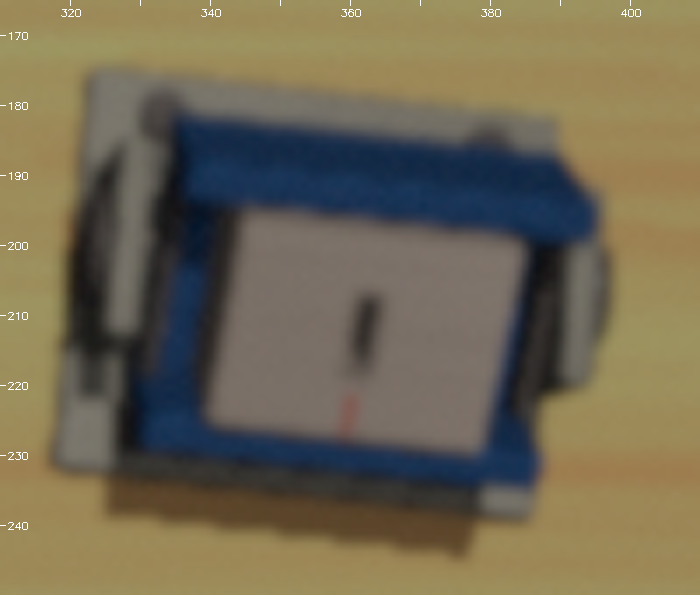

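View pics/s_rack.png

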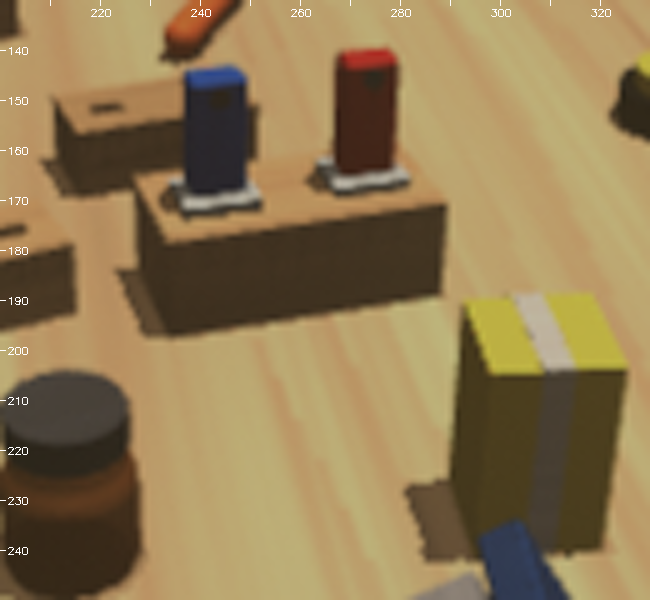

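View pics/s_vise.png

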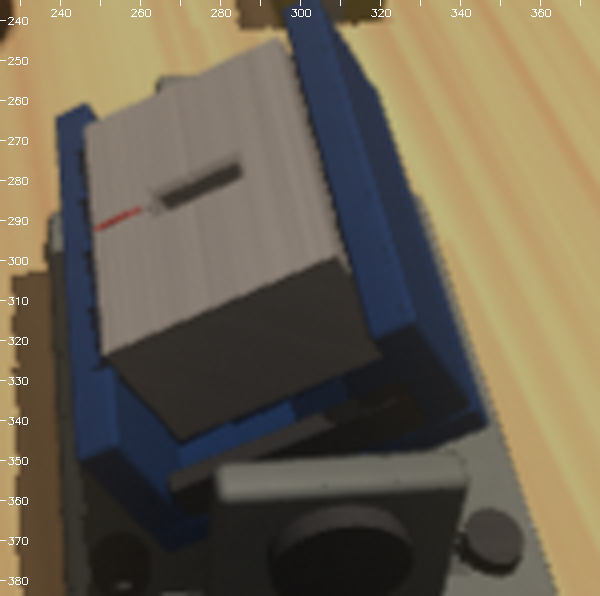

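```bash
cat >> h.py <<'E'
from scipy.optimize import least_squares
from scipy.spatial.transform import Rotation as R
def cam(n,i=0):
    return np.load(f"pics/{n}{i}.npy",allow_pickle=True).item()
def proj(d,P):
    Rc=R.from_rotvec(d["rotation"]).as_matrix()   # cam->world
    Pc=(np.asarray(P,float).reshape(-1,3)-d["origin"])@Rc
    K=np.array([[d["fx"],0,d["cx"]],[0,d["fy"],d["cy"]],[0,0,1]])
    return cv2.projectPoints(Pc,np.zeros(3),np.zeros(3),K,d["dist_coeffs"])[0].reshape(-1,2)
def ray(d,uv,z):
    K=np.array([[d["fx"],0,d["cx"]],[0,d["fy"],d["cy"]],[0,0,1]])
    u=cv2.undistortPoints(np.array([[uv]],float),K,d["dist_coeffs"])[0,0]
    v=R.from_rotvec(d["rotation"]).as_matrix()@np.array([u[0],u[1],1])
    return d["origin"]+v*(z-d["origin"][2])/v[2]
def px(c,k,o): return (np.array(c,float)+.5)/k-.5+np.array(o)
E
python3 - <<'E'
from h import *
S=cam("side");T=cam("top")
for n,uv,z in [("red",(190,174),.112),("blue",(194,203),.112),("gap",(362,213),.1),("jar",(266,240),.07),("carton",(268,161),.085)]: print(n,ray(T,uv,z).round(4))
for n,uv in [("red",(273,141)),("blue",(242,145))]: print("side",n,ray(S,uv,.112).round(4))
# block
tc=px([(245,207),(527,240),(483,454),(205,425)],7,(310,165))
sc=px([(85,127),(277,40),(337,257),(105,355),(185,443),(382,355)],4,(225,235))
def blk(p):  # face centre of block; x up slope
    c=p[:3]; yaw,t=p[3:5]
    # vise x dir up slope: tilt leaning to -x => normal tilts to -x
    M=(R.from_euler('z',yaw)*R.from_euler('y',-t)).as_matrix()
    return c,M
def pts(p,L):
    c,M=blk(p); return c+np.array(L)@M.T
print("slope guess")
# world dirs: top image up -> ?
print(ray(T,(360,180),.1)-ray(T,(360,230),.1), ray(T,(390,208),.1)-ray(T,(340,208),.1))
E
```

```text
red [0.6302 0.1904 0.112 ]
blue [0.5617 0.1781 0.112 ]
gap [ 0.5476 -0.2139  0.1   ]
jar [0.4823 0.009  0.07  ]
carton [0.6718 0.0076 0.085 ]
side red [0.6364 0.1918 0.112 ]
side blue [0.5662 0.1811 0.112 ]
slope guess
[ 0.11866611 -0.00206902  0.        ] [ 0.00227077 -0.11819255  0.        ]
```

```bash
cat > fitv.py <<'E'
from h import *
S=cam("side");T=cam("top")
tc=px([(245,207),(527,240),(483,454),(205,425)],7,(310,165))
sc=px([(85,127),(277,40),(337,257),(105,355),(185,443),(382,355)],4,(225,235))
a,b,h=.037,.046,.048
LT=[(a,b,0),(a,-b,0),(-a,-b,0),(-a,b,0)]
LS=[(-a,b,0),(a,b,0),(a,-b,0),(-a,-b,0),(-a,-b,-h),(a,-b,-h)]
# gap ends, red line ends
def pose(p): return p[:3],(R.from_euler('z',p[3])*R.from_euler('y',-p[4])).as_matrix()
def pts(p,L):
    c,M=pose(p); return c+np.array(L)@M.T
def res(p,which="st"):
    e=[]
    if 't' in which: e.append(proj(T,pts(p,LT))-tc)
    if 's' in which: e.append(proj(S,pts(p,LS))-sc)
    return np.concatenate(e).ravel()
if __name__=="__main__":
    p0=[.5476,-.214,.1,0,.5]
    for w in ("st","s","t"):
        f=least_squares(res,p0,args=(w,),loss="soft_l1"); print(w,f.x.round(4),np.abs(f.fun).max().round(2)); 
        print(res(f.x,w).reshape(-1,2).round(1).tolist())
        if w=="st": np.save("vise.npy",f.x); P=f.x
    for n,d in (("side",S),("top",T)):
        im=d["frame"][:,:,::-1].copy(); k=4
        o=(225,235) if n=="side" else (310,165)
        c=cv2.resize(im[o[1]:o[1]+149,o[0]:o[0]+150],None,fx=k,fy=k,interpolation=cv2.INTER_CUBIC)
        for L in ([(a,b,0),(a,-b,0),(-a,-b,0),(-a,b,0)],[(.014,.0035,0),(.014,-.0035,0),(-.014,-.0035,0),(-.014,.0035,0)]):
            q=(proj(d,pts(P,L))-o+.5)*k-.5
            cv2.polylines(c,[q.round().astype(np.int32)],True,(0,255,0),1)
        cv2.imwrite(f"pics/ov_{n}.png",c)
E
python3 fitv.py
```

```text
st [ 0.5492 -0.2101  0.1117 -0.0923  0.5115] 5.26
[[-0.0, 0.3], [-0.4, 0.0], [-0.5, -1.1], [0.3, -1.2], [-0.6, 0.1], [0.5, -0.6], [-0.0, 0.3], [-0.8, 0.6], [-1.7, 0.1], [5.3, -0.5]]
s [ 0.5507 -0.2056  0.1062 -0.0891  0.5071] 4.63
[[-0.1, 0.5], [0.3, 0.2], [-0.2, 0.3], [-0.1, 0.2], [-1.5, -0.6], [4.6, -0.8]]
t [ 0.5457 -0.206   0.1297 -0.0961  0.4534] 0.27
[[-0.3, 0.1], [0.0, 0.0], [0.1, 0.1], [0.1, -0.3]]
```

```bash
sed -i 's/,(185,443),(382,355)\],4/],4/; s/,(-a,-b,-h),(a,-b,-h)\]/]/' fitv.py; python3 fitv.py; python3 -c "
import cv2,numpy as np
a=cv2.imread('pics/ov_side.png')[:, :400];b=cv2.imread('pics/ov_top.png')[:,:400]
h=min(len(a),len(b));cv2.imwrite('pics/ov.png',np.hstack([a[:h],b[:h]]))"
```

```text
st [ 0.5492 -0.2102  0.112  -0.0902  0.509 ] 1.17
[[0.0, 0.3], [-0.4, -0.0], [-0.4, -1.1], [0.4, -1.2], [-0.7, -0.0], [0.5, -0.7], [0.1, 0.2], [-0.8, 0.5]]
s [ 0.5507 -0.2055  0.1066 -0.0864  0.5063] 0.29
[[-0.2, 0.3], [0.3, -0.1], [-0.0, -0.0], [0.0, -0.1]]
t [ 0.5457 -0.206   0.1297 -0.0961  0.4534] 0.27
[[-0.3, 0.1], [0.0, 0.0], [0.1, 0.1], [0.1, -0.3]]
```

View pics/ov.png

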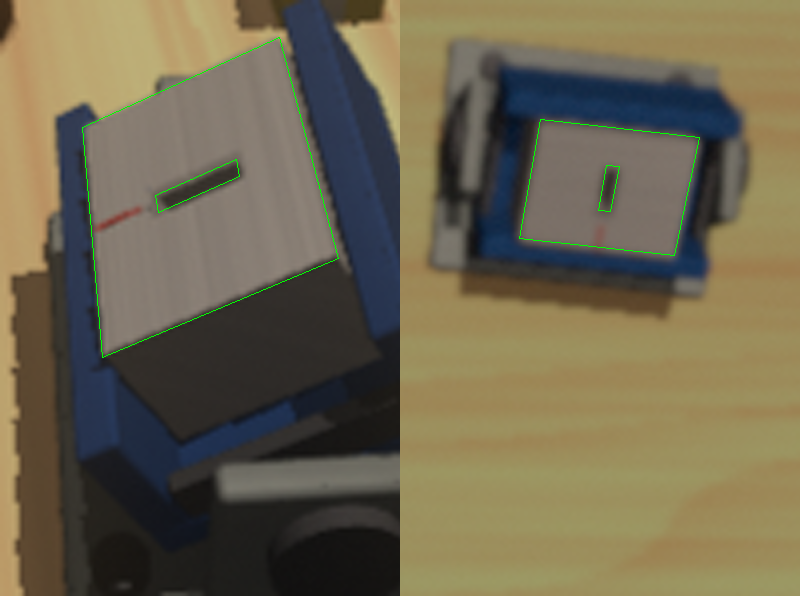

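The block outline and gap agree in both views to about 1 px. Next are the rack and the gauges.

```bash
cat > fitr.py <<'E'
from h import *
S=cam("side");T=cam("top")
# rack: x,y,z(top),yaw ; rack x along red-blue line
def pts(p,L): return np.array([p[0],p[1],0])+np.array([0,0,p[2]])+np.array(L)@R.from_euler('z',p[3]).as_matrix().T
X,Y=.065,.031
# top image points: near/right edge corners (y-) and lower-left
tc=px([(448,97),(478,402),(332,415)],6,(130,150)); LT=[(X,-Y,0),(-X,-Y,0),(-X,Y,0)]
sc=px([(134,177),(165,242),(445,205)],5,(200,130)); LS=[(-X,Y,0),(-X,-Y,0),(X,-Y,0)]
def res(p): return np.concatenate([proj(T,pts(p,LT))-tc,proj(S,pts(p,LS))-sc]).ravel()
f=least_squares(res,[.597,.185,.05,.0],loss="soft_l1"); p=f.x
print("rack",p.round(4)); print(res(p).reshape(-1,2).round(1).tolist())
np.save("rack.npy",p)
tiles=[]
for d,o,k,s in ((S,(215,130),6,(70,66)),(T,(175,155),6,(60,66))):
    c=cv2.resize(d["frame"][o[1]:o[1]+s[1],o[0]:o[0]+s[0],::-1],None,fx=k,fy=k,interpolation=cv2.INTER_CUBIC)
    def draw(L,col):
        q=(proj(d,pts(p,L))-o+.5)*k-.5; cv2.polylines(c,[q.round().astype(np.int32)],True,col,1)
    draw([(X,Y,0),(X,-Y,0),(-X,-Y,0),(-X,Y,0)],(0,255,0))
    for sx in (.035,-.035):
        for z,w,hh in ((.006,.018,.015),(.062,.013,.009)):
            draw([(sx+w,hh,z),(sx+w,-hh,z),(sx-w,-hh,z),(sx-w,hh,z)],(255,255,0))
    tiles.append(c)
cv2.imwrite("pics/ovr.png",np.hstack(tiles))
for sx in (.035,-.035): print("gauge",pts(p,[(sx,0,0)]).round(4))
E
python3 fitr.py
```

```text
rack [0.6002 0.1872 0.0506 0.1293]
[[0.4, -1.2], [0.2, -0.7], [-0.6, -0.1], [-1.1, 0.2], [-0.6, 0.4], [-0.1, -0.2]]
gauge [[0.6349 0.1917 0.0506]]
gauge [[0.5655 0.1827 0.0506]]
```

View pics/ovr.png

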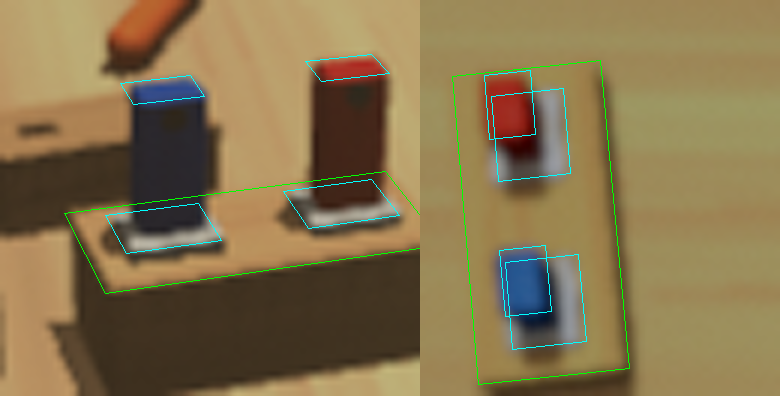

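Run:
```python
from h import *
ti=[]
for n,o,s in (("side",(258,135),(30,36)),("top",(180,163),(26,36))):
    d=cam(n);k=14
    c=cv2.resize(d["frame"][o[1]:o[1]+s[1],o[0]:o[0]+s[0],::-1],None,fx=k,fy=k,interpolation=cv2.INTER_CUBIC)
    for x in range(0,s[0],5): cv2.putText(c,str(x+o[0]),(x*k+k//2-9,10),0,.35,(255,255,255));cv2.line(c,(x*k+k//2,12),(x*k+k//2,18),(255,)*3)
    for y in range(0,s[1],5): cv2.putText(c,str(y+o[1]),(8,y*k+k//2+4),0,.35,(255,255,255));cv2.line(c,(0,y*k+k//2),(6,y*k+k//2),(255,)*3)
    ti.append(c)
cv2.imwrite("pics/red_close.png",np.hstack(ti))
```

```text
(no output)
```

View pics/red_close.png

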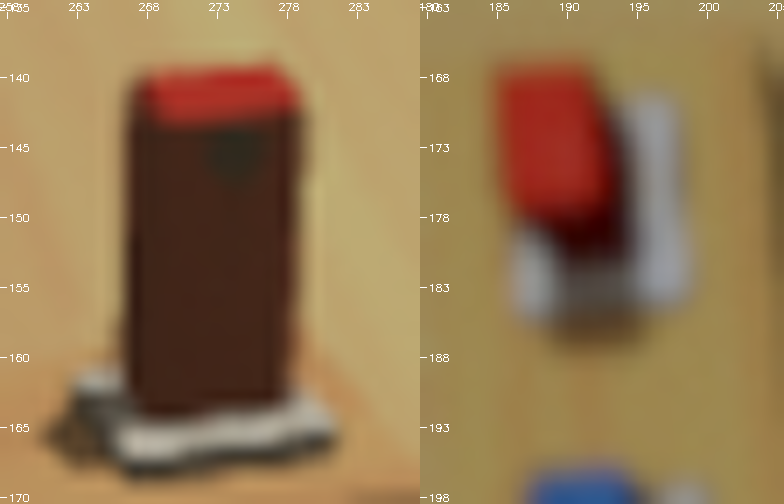

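```bash
cat > fitg.py <<'E'
from h import *
S=cam("side");T=cam("top")
# gauge: x,y,z(tip),yaw
def pts(p,L): return np.array(p[:3])+np.array(L)@R.from_euler('z',p[3]).as_matrix().T
a,b=.013,.009;A,B=.018,.015
tc=np.array([(185,167.7),(191.7,167.7),(193.2,177.5),(186.5,178),(198.2,169.5),(199,184.5),(186.5,185.5)])
LT=[(a,b,.102),(a,-b,.102),(-a,-b,.102),(-a,b,.102),(A,-B,.046),(-A,-B,.046),(-A,B,.046)]
sc=np.array([(267.3,140),(277.5,139.3),(279,142),(268.7,143.3),(268,164),(278,163),(265.8,168)])
LS=[(-a,b,.102),(a,b,.102),(a,-b,.102),(-a,-b,.102),(-a,-b,.046),(a,-b,.046),(-A,-B,.04)]
def res(p,w="st"):
    e=[]
    if 't' in w:e.append(proj(T,pts(p,LT))-tc)
    if 's' in w:e.append(proj(S,pts(p,LS))-sc)
    return np.concatenate(e).ravel()
for w in ("st","s","t"):
    f=least_squares(res,[.634,.19,.01,.1],args=(w,),loss="soft_l1"); p=f.x
    print(w,p.round(4)); print(res(p,w).reshape(-1,2).round(1).tolist())
E
python3 fitg.py
```

```text
st [0.6348 0.1928 0.0106 0.1113]
[[-0.1, -0.7], [0.8, -1.4], [0.0, -0.4], [-0.9, -0.2], [-0.1, -0.1], [0.1, -0.9], [0.5, -0.8], [-2.0, -0.4], [-1.0, -0.9], [0.2, -0.3], [-0.8, -0.4], [-1.0, 1.7], [-0.1, 1.3], [-0.2, 1.6]]
s [ 0.6515  0.254  -0.0195  0.0161]
[[-0.4, -0.0], [-0.0, -0.0], [0.3, 0.4], [-0.1, -0.2], [-0.2, 0.1], [0.1, 0.3], [0.4, -0.4]]
t [6.355e-01 1.945e-01 1.000e-04 1.157e-01]
[[-0.1, 0.0], [0.7, -0.7], [-0.0, 0.2], [-0.9, 0.4], [-0.3, 0.6], [-0.0, -0.4], [0.5, -0.2]]
```

```bash
cat >> h.py <<'E'
def state():
    o=r.get_obs(); M=R.from_rotvec(o["orientation"]); return o,np.array(o["tcp_pos"]),M
def goto(p,M,n=1):
    """print shift (tool axes) and turn (tool axes, 5deg units) from now to target TCP"""
    o,c,Mc=state()
    rel=(Mc.inv()*M).as_rotvec()/np.deg2rad(5)
    print("shift tool",(Mc.inv().apply(p-c)).round(4),"after-turn axes",(M.inv().apply(p-c)).round(4),"turn",rel.round(3))
def grasp_M(yaw): # tool z down, tool x along +-gauge y
    pass
E
python3 - <<'E'
from h import *
o,c,M=state(); print(M.as_matrix().round(3))
ga=np.array([.635,.1925,.010]);yaw=.12
gx=np.array([np.cos(yaw),np.sin(yaw),0]);gy=np.array([-gx[1],gx[0],0])
for s in (1,-1):
    X=s*gy;Z=np.array([0,0,-1.]);Mt=R.from_matrix(np.c_[X,np.cross(Z,X),Z])
    print(s);goto(ga+[0,0,.061+.12],Mt)
E
```

```text
[[ 0.346  0.938 -0.   ]
 [ 0.938 -0.346 -0.002]
 [-0.002  0.    -1.   ]]
1
shift tool [-0.2738  0.5289  0.0399] after-turn axes [-0.4851  0.3457  0.0394] turn [-3.000e-03  1.900e-02 -5.429e+00]
-1
shift tool [-0.2738  0.5289  0.0399] after-turn axes [ 0.4851 -0.3457  0.0394] turn [2.6000e-02 4.0000e-03 3.0571e+01]
```

Candidates: red handle at top (190,174) / side (273,153); blue handle at top (194,203) / side (243,158), which has the wide blade; the two small racks at top (145,210) and (197,254), both empty; and the orange screwdriver. I choose the red handle in the large rack, and the close crop confirms it. Now I'll move above it.

send_rows --series '[[[0,0,0],[0,0,-0.9]],[[0,0,0],[0,0,-0.9]],[[0,0,0],[0,0,-0.9]],[[0,0,0],[0,0,-0.9]],[[0,0,0],[0,0,-0.9]],[[0,0,0],[0,0,-0.93]],[[-0.037,0.0266,0],[0,0,0]],[[-0.037,0.0266,0],[0,0,0]],[[-0.037,0.0266,0],[0,0,0]],[[-0.037,0.0266,0],[0,0,0]],[[-0.037,0.0266,0],[0,0,0]],[[-0.037,0.0266,0],[0,0,0]],[[-0.037,0.0266,0],[0,0,0]],[[-0.037,0.0266,0],[0,0,0]],[[-0.037,0.0266,0],[0,0,0]],[[-0.037,0.0266,0],[0,0,0]],[[-0.037,0.0266,0],[0,0,0]],[[-0.037,0.0266,0],[0,0,0]],[[-0.037,0.0266,0],[0,0,0]],[[0,0,0],[0,0,0]]]' --fingers 0 --grip_force 60

```text
clock: 2.6
tcp_pos: [0.637, 0.1918, 0.2307]
orientation: [2.091, 2.341, -0.003]
contact_force: [0.1, -0.3, -0.0]
grip_width: 0.0855
```

```bash
cat > snap.py <<'E'
import sys
from h import *
i=sys.argv[1]
for n in ("side","top"):
    d=grab_frame(n); np.save(f"pics/{n}{i}.npy",d,allow_pickle=True)
    cv2.imwrite(f"pics/{n}{i}.png",d["frame"][:,:,::-1])
o=r.get_obs();print({k:(np.round(v,4)) for k,v in o.items() if k not in("tau","qvel")})
E
python3 snap.py 1
python3 - <<'E'
from h import *
ga=np.array([.635,.1925,.010]);yaw=.12
gx=np.array([np.cos(yaw),np.sin(yaw),0]);gy=np.array([-gx[1],gx[0],0])
X=gy;Z=np.array([0,0,-1.]);Mt=R.from_matrix(np.c_[X,np.cross(Z,X),Z])
goto(ga+[0,0,.061],Mt)
o,c,M=state();print(M.as_matrix().round(3))
for n in("side","top"):
    print(n,proj(cam(n,1),[c,c+M.apply([.0425,0,-.013]),c+M.apply([-.0425,0,-.013])]).round(1).tolist())
a=cv2.imread("pics/side1.png")[20:260,160:400];b=cv2.imread("pics/top1.png")[80:320,80:320]
cv2.imwrite("pics/v1.png",cv2.resize(np.hstack([a,b]),None,fx=1.66,fy=1.66))
E
```

```text
{'clock': np.float64(2.7), 'joints': array([-0.4636,  0.4608,  0.0968,  1.5872, -0.0489,  1.0971,  1.3355]), 'tcp_pos': array([0.6344, 0.197 , 0.2306]), 'orientation': array([-2.0845e+00, -2.3491e+00,  1.3000e-03]), 'contact_force': array([-0.0171, -0.048 ,  0.5343]), 'moment': array([ 0.041 , -0.0113, -0.0313]), 'grip_width': np.float64(0.0853)}
shift tool [-0.0045  0.0002  0.1596] after-turn axes [-0.0045  0.      0.1596] turn [-0.015 -0.002 -0.009]
[[-0.119  0.993 -0.001]
 [ 0.993  0.119  0.   ]
 [ 0.    -0.001 -1.   ]]
side [[274.0, 86.5], [267.6, 74.7], [281.6, 86.0]]
top [[178.3, 159.5], [156.5, 160.0], [197.8, 155.8]]
```

View pics/v1.png

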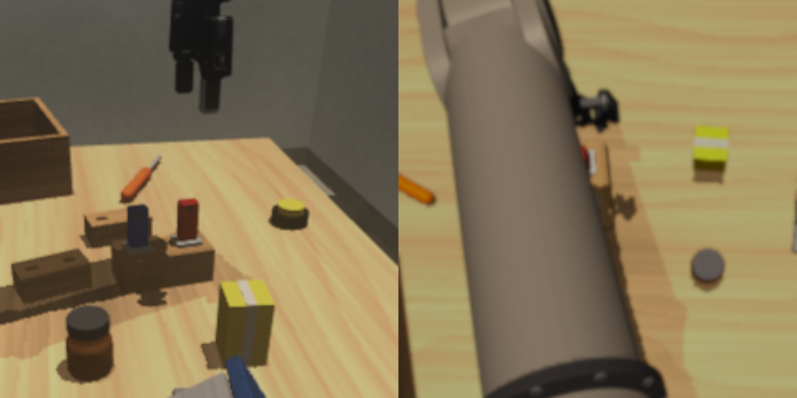

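```bash
python3 snap.py 2
python3 - <<'E'
from h import *
o,c,M=state()
d=cam("side",2);os=(250,40);k=10
cr=cv2.resize(d["frame"][40:100,250:310,::-1],None,fx=k,fy=k,interpolation=cv2.INTER_CUBIC)
cr=cv2.convertScaleAbs(cr,alpha=1.8,beta=20)
for s in(1,-1):
  L=[(s*.0425,.011,-.013),(s*.0425,-.011,-.013),(s*.057,-.011,-.013),(s*.057,.011,-.013)]
  q=(proj(d,c+M.apply(L))-os+.5)*k-.5;cv2.polylines(cr,[q.round().astype(np.int32)],True,(0,255,0),1)
cv2.imwrite("pics/f2.png",cr)
E
```

```text
{'clock': np.float64(2.8), 'joints': array([-0.4653,  0.4601,  0.0955,  1.5875, -0.0488,  1.0971,  1.3356]), 'tcp_pos': array([0.6337, 0.1987, 0.2309]), 'orientation': array([-2.0808e+00, -2.3519e+00,  4.0000e-04]), 'contact_force': array([ 0.6846,  0.6127, -0.1935]), 'moment': array([-0.0026,  0.0148, -0.0322]), 'grip_width': np.float64(0.0857)}
```

View pics/f2.png

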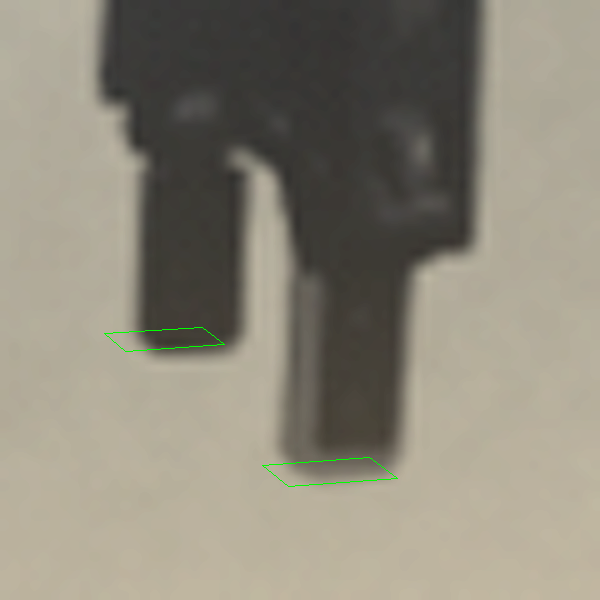

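send_rows --series '[[[-0.004,0,0.015],[0,0,0]],[[0,0,0.02],[0,0,0]],[[0,0,0.02],[0,0,0]],[[0,0,0.02],[0,0,0]],[[0,0,0.02],[0,0,0]],[[0,0,0.02],[0,0,0]],[[0,0,0.015],[0,0,0]],[[0,0,0.015],[0,0,0]],[[0,0,0.01],[0,0,0]],[[0,0,0.005],[0,0,0]],[[0,0,0],[0,0,0]],[[0,0,0],[0,0,0]]]'

```text
clock: 4.3
tcp_pos: [0.6357, 0.1933, 0.0719]
orientation: [2.084, 2.35, 0.001]
contact_force: [0.4, -1.0, -0.3]
grip_width: 0.0855
```

```bash
python3 snap.py 3
python3 - <<'E'
from h import *
a=cv2.imread("pics/side3.png")[80:220,200:340]
cv2.imwrite("pics/v3.png",cv2.convertScaleAbs(cv2.resize(a,None,fx=4.2,fy=4.2,interpolation=2),alpha=1.5))
E
```

```text
{'clock': np.float64(4.4), 'joints': array([-0.4434,  0.6309,  0.0768,  1.7068, -0.0629,  0.8052,  1.3531]), 'tcp_pos': array([0.6356, 0.1933, 0.0719]), 'orientation': array([2.0839e+00, 2.3503e+00, 1.5000e-03]), 'contact_force': array([-0.5401,  0.8681,  0.006 ]), 'moment': array([ 0.0125, -0.0171,  0.0221]), 'grip_width': np.float64(0.0857)}
```

View pics/v3.png

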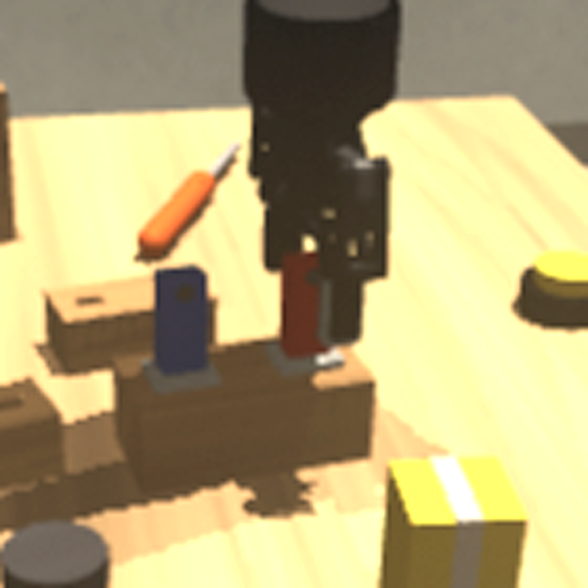

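Run:
```python
from h import *
o,c,M=state(); d=cam("side",3)
for s in (1,-1):
  for x in (.0425,.057): print(s,x,proj(d,c+M.apply([(s*x,.011,-.013),(s*x,-.011,-.013)])).round(1).tolist())
# close crop
k=9;os=(255,130)
cr=cv2.resize(d["frame"][130:180,255:305,::-1],None,fx=k,fy=k,interpolation=cv2.INTER_CUBIC);cr=cv2.convertScaleAbs(cr,alpha=2)
for x in range(0,50,5): cv2.putText(cr,str(x+255),(x*k,10),0,.35,(255,255,255))
for y in range(5,50,5): cv2.putText(cr,str(y+130),(0,y*k+8),0,.35,(255,255,255))
s=-1
L=[(s*.0425,.011,-.013),(s*.0425,-.011,-.013),(s*.057,-.011,-.013),(s*.057,.011,-.013)]
q=(proj(d,c+M.apply(L))-os+.5)*k-.5;cv2.polylines(cr,[q.round().astype(np.int32)],True,(0,255,0),1)
# handle as if centred at tool centreline
z0=-(.010-.0719)
L=[(b,a,h) for a,b,h in [(.013,.009,.072-.112),(.013,-.009,.072-.112),(-.013,-.009,.072-.112),(-.013,.009,.072-.112)]]
q=(proj(d,c+M.apply(L))-os+.5)*k-.5;cv2.polylines(cr,[q.round().astype(np.int32)],True,(255,255,0),1)
L=[(b,a,h) for a,b,h in [(.018,.015,.072-.056),(.018,-.015,.072-.056),(-.018,-.015,.072-.056),(-.018,.015,.072-.056)]]
q=(proj(d,c+M.apply(L))-os+.5)*k-.5;cv2.polylines(cr,[q.round().astype(np.int32)],True,(255,255,0),1)
cv2.imwrite("pics/f3.png",cr)
```

```text
1 0.0425 [[270.5, 143.5], [261.5, 144.6]]
1 0.057 [[268.5, 141.0], [259.7, 142.0]]
-1 0.0425 [[283.3, 159.8], [273.7, 161.0]]
-1 0.057 [[285.8, 162.8], [276.0, 164.1]]
```

View pics/f3.png

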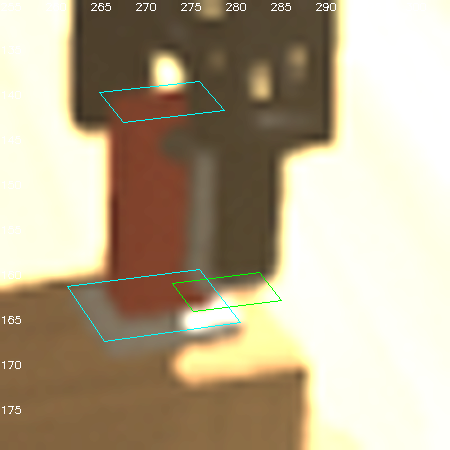

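The fingers straddle the red handle: the near finger is at (280,157) and the handle at (271,155). The drawn collar outline agrees to about 1 px, so I'll close.

send_rows --series '[[[0,0,0],[0,0,0]],[[0,0,0],[0,0,0]],[[0,0,0],[0,0,0]],[[0,0,0],[0,0,0]],[[0,0,0],[0,0,0]],[[0,0,0],[0,0,0]],[[0,0,0],[0,0,0]],[[0,0,0],[0,0,0]]]' --fingers 255 --grip_force 60

```text
clock: 5.4
tcp_pos: [0.6354, 0.1932, 0.0714]
orientation: [2.084, 2.351, 0.001]
contact_force: [-0.3, -0.2, 1.3]
grip_width: 0.0177
```

send_rows --series '[[[0,0,-0.005],[0,0,0]],[[0,0,-0.01],[0,0,0]],[[0,0,-0.015],[0,0,0]],[[0,0,-0.02],[0,0,0]],[[0,0,-0.03],[0,0,0]],[[0,0,-0.03],[0,0,0]],[[0,0,-0.03],[0,0,0]],[[0,0,-0.03],[0,0,0]],[[0,0,-0.02],[0,0,0]],[[0,0,-0.01],[0,0,0]],[[0,0,0],[0,0,0]],[[0,0,0],[0,0,0]]]'

```text
clock: 6.9
tcp_pos: [0.6347, 0.193, 0.2704]
orientation: [-2.084, -2.35, 0.002]
contact_force: [-0.2, -0.3, -1.1]
grip_width: 0.0176
```

```bash
python3 snap.py 4
python3 - <<'E'
from h import *
a=cv2.imread("pics/side4.png")[20:220,180:380]
cv2.imwrite("pics/v4.png",cv2.convertScaleAbs(cv2.resize(a,None,fx=3,fy=3,interpolation=2),alpha=1.5))
M0=R.from_rotvec([2.084,2.351,.001]).as_matrix();print(M0.round(3))
p=np.load("vise.npy");print(p)
c=p[:3];V=R.from_euler('z',p[3])*R.from_euler('y',-p[4]);V=V.as_matrix()
X=V[:,1];Z=-V[:,2];Mt=R.from_matrix(np.c_[X,np.cross(Z,X),Z])
print(Mt.as_matrix().round(3),np.linalg.det(Mt.as_matrix()))
for h in (.04+.021+.0,.021): # tip height above face: h-.021... TCP at gauge z 61
    pass
tgt=c+V[:,2]*(.030+.061)   # tip 30mm above face
print("target tcp",tgt); goto(tgt,Mt)
E
```

```text
{'clock': np.float64(7.0), 'joints': array([-0.4628,  0.4287,  0.1032,  1.5445, -0.0464,  1.1727,  1.3401]), 'tcp_pos': array([0.6347, 0.193 , 0.2702]), 'orientation': array([-2.0835, -2.3501,  0.0028]), 'contact_force': array([ 0.0596,  0.3621, -0.6984]), 'moment': array([-0.0256, -0.0355, -0.0058]), 'grip_width': np.float64(0.0171)}
[[-0.12   0.993  0.   ]
 [ 0.993  0.12   0.001]
 [ 0.001  0.    -1.   ]]
[ 0.54916492 -0.21022128  0.11197006 -0.09021479  0.50895294]
[[ 0.09   0.87   0.485]
 [ 0.996 -0.079 -0.044]
 [-0.     0.487 -0.873]] 1.0000000000000004
target tcp [ 0.50500428 -0.20622649  0.19143628]
shift tool [-0.3807 -0.1764  0.0792] after-turn axes [-0.4092 -0.1197  0.0233] turn [-5.832 -0.606  2.36 ]
```

View pics/v4.png

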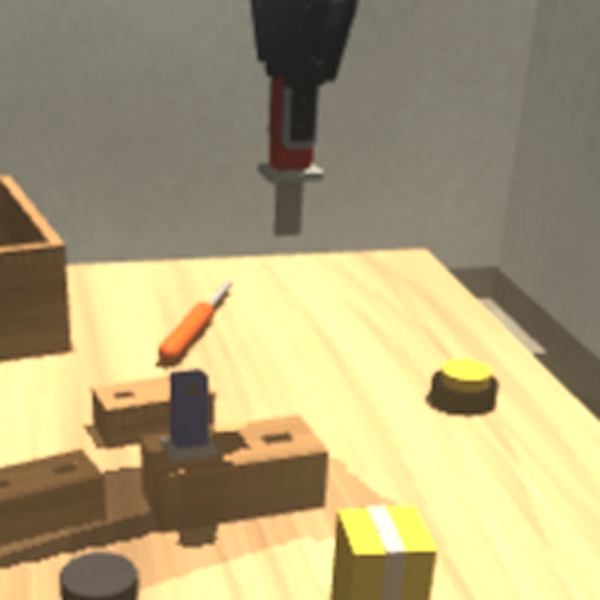

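The red gauge hangs straight in the grip. Its blade tip is at side pixel (276,98), and the blue one is still in the rack. Next I'll move over to the vise and tilt.

send_rows --series '[[[-0.02,-0.009,0],[0,0,0]],[[-0.042,-0.0195,0],[0,0,0]],[[-0.042,-0.0195,0],[0,0,0]],[[-0.042,-0.0195,0],[0,0,0]],[[-0.042,-0.0195,0],[0,0,0]],[[-0.042,-0.0195,0],[0,0,0]],[[-0.042,-0.0195,0],[0,0,0]],[[-0.042,-0.0195,0],[0,0,0]],[[-0.042,-0.0195,0],[0,0,0]],[[-0.024,-0.011,0],[0,0,0]],[[0,0,0],[-0.833,-0.087,0.337]],[[0,0,0],[-0.833,-0.087,0.337]],[[0,0,0],[-0.833,-0.087,0.337]],[[0,0,0],[-0.833,-0.087,0.337]],[[0,0,0],[-0.833,-0.087,0.337]],[[0,0,0],[-0.833,-0.087,0.337]],[[0,0,0],[-0.833,-0.087,0.337]],[[0,0,0],[0,0,0]],[[0,0,0],[0,0,0]],[[0,0,0],[0,0,0]]]'

```text
clock: 9.5
tcp_pos: [0.5065, -0.2055, 0.2717]
orientation: [2.011, 1.838, 0.48]
contact_force: [-0.5, -0.2, -1.4]
grip_width: 0.0173
```

```bash
python3 snap.py 5
cat > tgt.py <<'E'
from h import *
p=np.load("vise.npy")
c=p[:3];V=(R.from_euler('z',p[3])*R.from_euler('y',-p[4])).as_matrix()
X=V[:,1];Z=-V[:,2];Mt=R.from_matrix(np.c_[X,np.cross(Z,X),Z])
E
python3 - <<'E'
from tgt import *
goto(c+V[:,2]*(.030+.061),Mt)
o,t,M=state()
tip=t+M.apply([0,0,.0614]); print("tip in face frame",(V.T@(tip-c)).round(4))
for n in("side","top"): print(n,proj(cam(n,5),[tip,c]).round(1).tolist())
a=cv2.imread("pics/side5.png")[130:384,180:434];b=cv2.imread("pics/top5.png")[110:364,200:454]
cv2.imwrite("pics/v5.png",cv2.convertScaleAbs(cv2.resize(np.hstack([a,b]),None,fx=1.57,fy=1.57,interpolation=2),alpha=1.5))
E
```

```text
{'clock': np.float64(9.6), 'joints': array([ 0.0753, -0.0056,  0.2718,  2.1895, -0.272 ,  0.4764,  2.04  ]), 'tcp_pos': array([ 0.5065, -0.2053,  0.2714]), 'orientation': array([2.0114, 1.8383, 0.4799]), 'contact_force': array([-0.3232,  0.5144, -1.6235]), 'moment': array([0.0722, 0.6349, 0.0665]), 'grip_width': np.float64(0.0174)}
shift tool [-0.0011 -0.0403  0.0691] after-turn axes [-0.001  -0.0402  0.0692] turn [ 0.017 -0.005  0.002]
tip in face frame [0.0403 0.0011 0.0988]
side [[266.0, 210.5], [273.8, 281.0]]
top [[373.1, 211.0], [361.6, 211.6]]
```

View pics/v5.png

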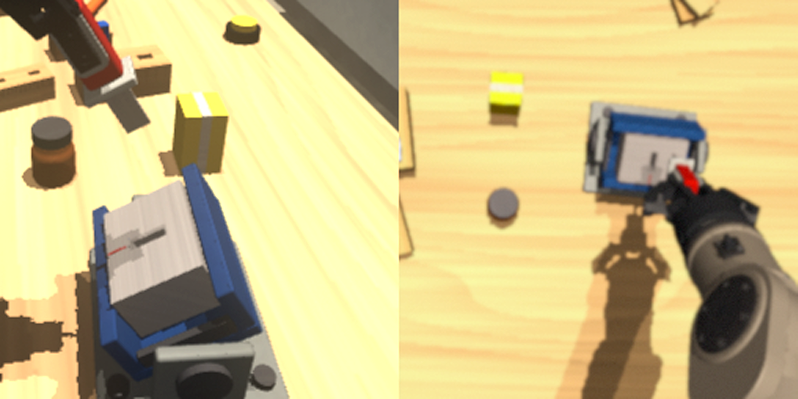

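send_rows --series '[[[0,-0.005,0.007],[0,0,0]],[[0,-0.01,0.012],[0,0,0]],[[0,-0.01,0.014],[0,0,0]],[[0,-0.01,0.014],[0,0,0]],[[-0.001,-0.005,0.014],[0,0,0]],[[0,0,0.008],[0,0,0]],[[0,0,0.005],[0,0,0]],[[0,0,0],[0,0,0]],[[0,0,0],[0,0,0]]]'

```text
clock: 10.72
tcp_pos: [0.5073, -0.2064, 0.1874]
orientation: [2.012, 1.837, 0.48]
contact_force: [-0.0, 0.1, -1.0]
grip_width: 0.0174
```

```bash
python3 snap.py 6
cat > ov.py <<'E'
import sys
from tgt import *
i=sys.argv[1]
o,t,M=state()
tip=t+M.apply([0,0,.0614]); print("tip in face frame",(V.T@(tip-c)).round(4),"ftool",M.inv().apply(o["contact_force"]).round(2))
ti=[]
for n,os,s in(("side",(230,200),100),("top",(320,165),80)):
    d=cam(n,i);k=400//s
    cr=cv2.resize(d["frame"][os[1]:os[1]+s,os[0]:os[0]+s,::-1],None,fx=k,fy=k,interpolation=cv2.INTER_CUBIC);cr=cv2.convertScaleAbs(cr,alpha=1.6)
    def draw(P,col):
        q=(proj(d,P)-os+.5)*k-.5; cv2.polylines(cr,[q.round().astype(np.int32)],True,col,1)
    g=lambda L:t+M.apply([(b,a,.0614-z) for a,b,z in L])
    rect=lambda a,b,z:g([(a,b,z),(a,-b,z),(-a,-b,z),(-a,b,z)])
    draw(rect(.009,.00125,0),(0,255,255));draw(rect(.018,.015,.04),(0,255,255))
    draw(c+np.array([(.014,.0035,0),(.014,-.0035,0),(-.014,-.0035,0),(-.014,.0035,0)])@V.T,(0,255,0))
    ti.append(cr)
cv2.imwrite(f"pics/ov{i}.png",np.hstack(ti))
E
python3 ov.py 6
```

```text
{'clock': np.float64(10.825), 'joints': array([ 0.143 ,  0.1363,  0.2223,  2.2786, -0.6076,  0.281 ,  2.3847]), 'tcp_pos': array([ 0.5073, -0.2064,  0.1875]), 'orientation': array([2.0114, 1.8373, 0.4807]), 'contact_force': array([-0.3395, -0.6011, -0.7238]), 'moment': array([ 0.0579,  0.5956, -0.0391]), 'grip_width': np.float64(0.0174)}
tip in face frame [0.0002 0.0001 0.0251] ftool [-0.63 -0.6   0.49]
```

View pics/ov6.png

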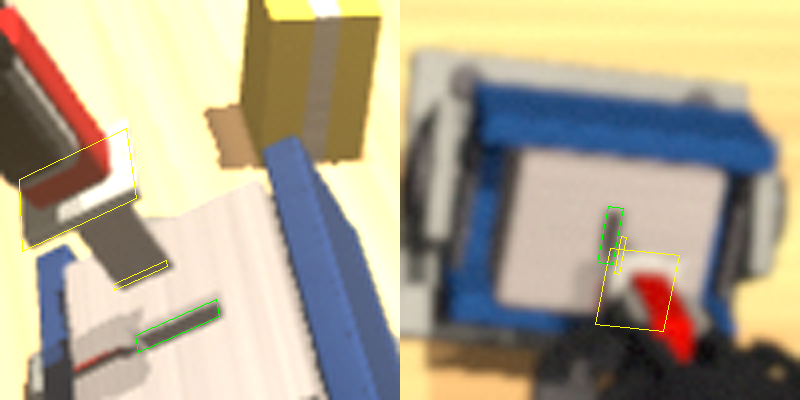

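```bash
cat > fk.py <<'E'
from h import *
import itertools
D=[([-1.32505198,0.47779068,0.02233571,1.55644244,-0.01150749,1.10930749,-0.08308726],[.23369675,.63262487,.23033576],[2.57677151,1.79518144,-.00222555]),
([-0.4653,0.4601,0.0955,1.5875,-0.0488,1.0971,1.3356],[.6337,.1987,.2309],[-2.0808,-2.3519,.0004]),
([-0.4434,0.6309,0.0768,1.7068,-0.0629,0.8052,1.3531],[.6356,.1933,.0719],[2.0839,2.3503,.0015]),
([-0.4628,0.4287,0.1032,1.5445,-0.0464,1.1727,1.3401],[.6347,.193,.2702],[-2.0835,-2.3501,.0028]),
([0.0753,-0.0056,0.2718,2.1895,-0.272,0.4764,2.04],[.5065,-.2053,.2714],[2.0114,1.8383,.4799]),
([0.143,0.1363,0.2223,2.2786,-0.6076,0.281,2.3847],[.5073,-.2064,.1875],[2.0114,1.8373,.4807])]
def chainR(q,s):
    M=R.identity();out=[]
    for i,a in enumerate("zyzyzyz"):
        M=M*R.from_euler(a,s[i]*q[i]); out.append(M)
    return out
if __name__=="__main__":
    best=[]
    for s in itertools.product((1,-1),repeat=7):
        # find const A,B? : world = Rz(a)*chain*C ; try C from first sample with a in fit
        for a in (0,np.pi/2,np.pi,-np.pi/2):
            A=R.from_euler('z',a)
            Cs=[ (A*chainR(q,s)[-1]).inv()*R.from_rotvec(w) for q,p,w in D]
            e=max((Cs[0].inv()*C).magnitude() for C in Cs); best.append((e,s,a,Cs[0].as_euler('zyx').round(3)))
    best.sort(key=lambda t:t[0])
    for b in best[:8]: print(b)
E
python3 fk.py
```

```text
(0.00010318911453243383, (-1, 1, -1, 1, -1, 1, -1), 0, array([-3.142,  0.   ,  0.   ]))
(0.00010318911453243863, (-1, -1, -1, -1, -1, -1, -1), 3.141592653589793, array([ 0., -0., -0.]))
(0.5107037907873953, (-1, 1, 1, 1, -1, 1, -1), 0, array([-3.102e+00, -2.000e-03,  2.000e-02]))
(0.5107037907873954, (-1, -1, 1, -1, -1, -1, -1), 3.141592653589793, array([ 0.04 ,  0.002, -0.02 ]))
(0.7188421648398643, (-1, 1, -1, 1, -1, 1, -1), 1.5707963267948966, array([-1.571, -0.002, -0.002]))
(0.7188421648398647, (-1, -1, -1, -1, -1, -1, -1), -1.5707963267948966, array([1.571, 0.002, 0.002]))
(0.7189457613624306, (-1, 1, -1, 1, -1, 1, -1), -1.5707963267948966, array([ 1.571, -0.002,  0.002]))
(0.7189457613624308, (-1, -1, -1, -1, -1, -1, -1), 1.5707963267948966, array([-1.571,  0.002, -0.002]))
```

```bash
cat >> fk.py <<'E'
s=(-1,1,-1,1,-1,1,-1)
def basis(q,cols):
    Ms=[np.eye(3)]+[m.as_matrix() for m in chainR(q,s)]
    return np.stack([Ms[i][:,k] for i,k in cols],1)
def fit(cols):
    A=np.concatenate([basis(q,cols) for q,p,w in D]);b=np.concatenate([p for q,p,w in D])
    t,_,rk,_=np.linalg.lstsq(A,b,rcond=None); return t,np.abs(A@t-b).max(),rk
if __name__=="__main__":
    for cols in ([(0,2),(3,2),(5,2),(7,2)],[(0,2),(3,2),(3,0),(5,2),(5,0),(7,2)],[(0,2),(1,0),(3,2),(3,0),(5,2),(5,0),(7,2),(7,0)],[(0,2),(1,0),(1,1),(3,2),(3,0),(3,1),(5,2),(5,0),(5,1),(7,2)]):
        t,e,rk=fit(cols);print(cols,t.round(4),"err",e.round(5),rk)
E
python3 fk.py | tail -4
```

```text
[(0, 2), (3, 2), (3, 0), (5, 2), (5, 0), (7, 2)] [ 0.2207  0.2872  0.1697  0.4033 -0.0656  0.0479] err 0.05692 6
[(0, 2), (1, 0), (3, 2), (3, 0), (5, 2), (5, 0), (7, 2), (7, 0)] [ 0.2584 -0.0206  0.5177  0.0434  0.496   0.006   0.2394  0.0501] err 0.07001 8
[(0, 2), (1, 0), (1, 1), (3, 2), (3, 0), (3, 1), (5, 2), (5, 0), (5, 1), (7, 2)] [ 2.872e-01  0.000e+00 -3.040e-02  5.418e-01 -1.000e-04 -3.160e-02
  4.727e-01  0.000e+00 -2.000e-04  3.271e-01] err 4e-05 10
```

```bash
cat > ik.py <<'E'
from fk import *
cols=[(0,2),(1,1),(3,2),(3,1),(5,2),(7,2)]
tt,e,_=fit(cols)
C=R.from_euler('z',np.pi)
lo=np.array([-2.96,-.34,-1.41,.24,-1.37,.17,-2.96]);hi=np.array([2.96,2.1,1.46,2.44,4.51,1.92,2.96])
def fk(q): return basis(q,cols)@tt, chainR(q,s)[-1]*C
def err(q,p,M):
    a,B=fk(q); return np.r_[p-a,.3*(M*B.inv()).as_rotvec()]
def jac(q,p,M): 
    return np.stack([(err(q+1e-6*v,p,M)-err(q,p,M))/1e-6 for v in np.eye(7)],1)
def ikstep(q,p,M,n=30):
    for _ in range(n): q=q-np.linalg.pinv(jac(q,p,M))@err(q,p,M)
    return q
if __name__=="__main__":
    print("fit",e,tt.round(4))
    from tgt import *
    q=np.array([0.143,0.1363,0.2223,2.2786,-0.6076,0.281,2.3847])
    for h in (.025,.015,.005,-.005,-.015,-.025,-.035,-.04):
        for k in range(4): pass
        q=ikstep(q,c+V[:,2]*(h+.0614),Mt); print(h,q.round(3),(q-lo).min().round(3),(hi-q).min().round(3))
    # family at home
    p=c+V[:,2]*(.0214)
    for q3 in np.arange(-1.2,1.21,.2):
        f=least_squares(lambda x:np.r_[err(x,p,Mt)*10,.02*(x[2]-q3)],np.clip(np.r_[q[:2],q3,q[3:]],lo+.01,hi-.01),bounds=(lo,hi))
        print(q3,f.x.round(3),np.abs(f.fun[:6]).max().round(5), np.minimum(f.x-lo,hi-f.x).min().round(3))
E
python3 ik.py
```

```text
fit 6.00078096223422e-05 [ 0.2872 -0.0301  0.5415 -0.0321  0.4727  0.3268]
0.025 [ 0.139  0.137  0.226  2.278 -0.6    0.283  2.377] 0.113 0.162
0.015 [ 0.16   0.161  0.202  2.275 -0.646  0.265  2.421] 0.095 0.165
0.005 [ 0.184  0.185  0.174  2.272 -0.69   0.246  2.463] 0.076 0.168
-0.005 [ 0.211  0.208  0.142  2.268 -0.732  0.227  2.504] 0.057 0.172
-0.015 [ 0.24   0.232  0.107  2.264 -0.771  0.208  2.542] 0.038 0.176
-0.025 [ 0.271  0.256  0.069  2.259 -0.806  0.188  2.577] 0.018 0.181
-0.035 [ 0.303  0.279  0.03   2.253 -0.838  0.167  2.609] -0.003 0.187
-0.04 [ 0.32   0.291  0.009  2.25  -0.851  0.157  2.624] -0.013 0.19
-1.2 [ 1.307  0.583 -1.2    2.194  1.252  0.451  0.7  ] 0.0 0.21
-1.0 [ 1.171  0.471 -1.     2.2    1.093  0.313  0.809] 0.0 0.143
-0.8 [ 0.263  0.291  0.075  2.253 -0.941  0.17   2.709] 0.00067 0.0
-0.6000000000000001 [ 0.263  0.291  0.075  2.254 -0.942  0.17   2.71 ] 0.00052 0.0
-0.40000000000000013 [ 0.262  0.291  0.076  2.254 -0.943  0.17   2.711] 0.00037 0.0
-0.20000000000000018 [ 0.262  0.291  0.076  2.254 -0.944  0.17   2.711] 0.00021 0.0
-2.220446049250313e-16 [ 0.261  0.291  0.077  2.254 -0.944  0.17   2.712] 6e-05 0.0
0.19999999999999973 [ 0.155  0.294  0.2    2.26  -1.081  0.198  2.841] 0.0 0.028
0.3999999999999997 [ 0.023  0.303  0.355  2.268 -1.21   0.239  2.96 ] 6e-05 0.0
0.5999999999999996 [ 0.022  0.303  0.356  2.268 -1.21   0.239  2.96 ] 0.00033 0.0
0.7999999999999996 [ 0.021  0.303  0.357  2.268 -1.21   0.239  2.96 ] 0.0006 0.0
0.9999999999999993 [ 0.02   0.304  0.358  2.268 -1.21   0.24   2.96 ] 0.00087 0.0
1.1999999999999995 [ 0.019  0.304  0.36   2.268 -1.21   0.24   2.96 ] 0.00115 0.0
```

```bash
cat > sim.py <<'E'
from ik import *
from tgt import c,V,Mt
from scipy.spatial.transform import Slerp
def path(q,p1,M1,n=40):
    p0,M0=fk(q);sl=Slerp([0,1],R.concatenate([M0,M1]));mn=9
    for a in np.linspace(0,1,n+1)[1:]:
        q=ikstep(q,p0+(p1-p0)*a,sl(a),4); mn=min(mn,np.minimum(q-lo,hi-q).min())
    return q,mn
q5=np.array(D[4][0]);q6=np.array(D[5][0])
print("check 5->6",path(q5,np.array(D[5][1]),R.from_rotvec(D[5][2]))[0].round(4),q6)
print("check 3->5 via",end=" ")
q=np.array(D[3][0]);q,_=path(q,np.array([.5065,-.2053,.2710]),R.from_rotvec(D[3][2]));q,_=path(q,np.array(D[4][1]),R.from_rotvec(D[4][2]));print(q.round(4),q5)
g=np.array([.6354,.1932,.0100]) # gauge tip in rack
gy=np.array([-.12,.993,0]);gz=np.array([0,0,1.]);G=np.c_[np.cross(gy,gz),gy,gz]
def tool(Gm,tip,phi):
    # tool frame relative to gauge: x=gy, z=-gz, y=-? ; pitched by phi about tool x ; grasp point 80.4mm up
    X=Gm[:,1];Z=-Gm[:,2];T=R.from_matrix(np.c_[X,np.cross(Z,X),Z])*R.from_euler('x',phi)
    return tip+Gm[:,2]*.0804+T.apply([0,0,.019]),T
if __name__=="__main__":
  for phi in (0,.1,.2,.3,.4,-.2):
    q=q6; out=[]
    # back up, to above rack, down, up, vise above, home
    p,T=tool(V,c+V[:,2]*.12,0); q,m=path(q,p,T);out.append(m)
    p,T=tool(G,g+[0,0,.2],0); q,m=path(q,p,T);out.append(m)
    p,T=tool(G,g,0); q,m=path(q,p,T);out.append(m)
    p,T=tool(G,g+[0,0,.15],0); q,m=path(q,p,T)
    p,T=tool(G,g+[0,0,.15],phi); q,m=path(q,p,T);out.append(m)
    p,T=tool(G,g,phi); q,m=path(q,p,T);out.append(m)
    p,T=tool(G,g+[0,0,.2],phi); q,m=path(q,p,T);out.append(m)
    p,T=tool(V,c+V[:,2]*.1,phi); q,m=path(q,p,T);out.append(m);qa=q
    p,T=tool(V,c-V[:,2]*.04,phi); q,m=path(q,p,T);out.append(m)
    print(phi,np.round(out,3),q.round(3))
E
python3 sim.py
```

```text
check 5->6 [ 0.1595  0.1364  0.2042  2.2778 -0.5989  0.2797  2.3761] [ 0.143   0.1363  0.2223  2.2786 -0.6076  0.281   2.3847]
check 3->5 via [ 0.0718 -0.0058  0.2752  2.1897 -0.2718  0.4763  2.0398] [ 0.0753 -0.0056  0.2718  2.1895 -0.272   0.4764  2.04  ]
0 [ 0.115  0.184  0.646  0.811  0.646  0.655  0.171 -0.021] [ 0.356  0.292 -0.033  2.248 -0.786  0.149  2.561]
0.1 [0.115 0.184 0.646 0.71  0.716 0.617 0.238 0.105] [ 0.259  0.3    0.064  2.189 -0.408  0.275  2.169]
0.2 [0.115 0.184 0.646 0.588 0.595 0.497 0.304 0.237] [ 0.23   0.32   0.083  2.123 -0.231  0.407  1.984]
0.3 [0.115 0.184 0.646 0.468 0.475 0.38  0.368 0.364] [ 0.221  0.347  0.08   2.055 -0.135  0.539  1.883]
0.4 [0.115 0.184 0.646 0.351 0.357 0.264 0.288 0.43 ] [ 0.218  0.381  0.072  1.986 -0.077  0.67   1.822]
-0.2 [ 0.115  0.184  0.646  0.663  0.374  0.383  0.024 -0.498] [-1.611 -0.569  1.862  2.414 -1.017 -0.328  3.076]
```

The forward model shows this upright grasp would drive joint 6 past its 0.17 limit before the blade is home. Taking the handle with the tool pitched about 0.25 rad leaves about 0.3 rad of margin. So before anything is inserted, I'll put the gauge back in its own pocket, regrasp it pitched, and return.

send_rows --series '[[[0.001,0.01,-0.014],[0,0,0]],[[0,0.015,-0.03],[0,0,0]],[[0,0.015,-0.03],[0,0,0]],[[0,0,0],[0.833,0.087,-0.337]],[[0,0,0],[0.833,0.087,-0.337]],[[0,0,0],[0.833,0.087,-0.337]],[[0,0,0],[0.833,0.087,-0.337]],[[0,0,0],[0.833,0.087,-0.337]],[[0,0,0],[0.833,0.087,-0.337]],[[0,0,0],[0.833,0.087,-0.337]],[[0.024,0.011,0],[0,0,0]],[[0.042,0.0195,0],[0,0,0]],[[0.042,0.0195,0],[0,0,0]],[[0.042,0.0195,0],[0,0,0]],[[0.042,0.0195,0],[0,0,0]],[[0.042,0.0195,0],[0,0,0]],[[0.042,0.0195,0],[0,0,0]],[[0.042,0.0195,0],[0,0,0]],[[0.042,0.0195,0],[0,0,0]],[[0.02,0.009,0],[0,0,0]]]'

```text
clock: 13.32
tcp_pos: [0.6352, 0.1967, 0.2711]
orientation: [-2.079, -2.354, -0.001]
contact_force: [-0.6, -0.9, -1.5]
grip_width: 0.0173
```

send_rows --series '[[[0,0,0],[0,0,0]],[[0,0,0],[0,0,0]],[[0,0,0],[0,0,0]]]'

```text
clock: 13.7
tcp_pos: [0.6353, 0.1907, 0.2716]
orientation: [2.087, 2.347, -0.001]
contact_force: [-0.6, -0.0, -1.2]
grip_width: 0.0171
```

Run:
```python
from h import *
M=R.from_rotvec([2.084,2.351,.001])
goto(np.array([.6354,.1932,.0714]),M)
```

```text
shift tool [0.0026 0.0003 0.2002] after-turn axes [0.0024 0.0003 0.2002] turn [-0.003  0.015 -0.036]
```

send_rows --series '[[[0,0,0.02],[0,0,0]],[[0,0,0.03],[0,0,0]],[[0,0,0.03],[0,0,0]],[[0,0,0.03],[0,0,0]],[[0,0,0.02],[0,0,0]],[[0,0,0.01],[0,0,0]],[[0,0,0],[0,0,0]],[[0,0,0],[0,0,0]],[[0,0,0],[0,0,0]]]'

```text
clock: 14.82
tcp_pos: [0.6359, 0.1934, 0.1324]
orientation: [2.084, 2.35, 0.003]
contact_force: [0.7, -0.1, -1.1]
grip_width: 0.0175
```

Run:
```python
from h import *
M=R.from_rotvec([2.084,2.351,.001])
goto(np.array([.6354,.1932,.0714]),M)
d=grab_frame("side")
a=d["frame"][100:200,220:320,::-1]
cv2.imwrite("pics/v7.png",cv2.convertScaleAbs(cv2.resize(a,None,fx=5,fy=5,interpolation=2),alpha=1.5))
```

```text
shift tool [-0.0001 -0.0006  0.061 ] after-turn axes [-0.0001 -0.0005  0.061 ] turn [ 0.015 -0.    -0.002]
```

View pics/v7.png

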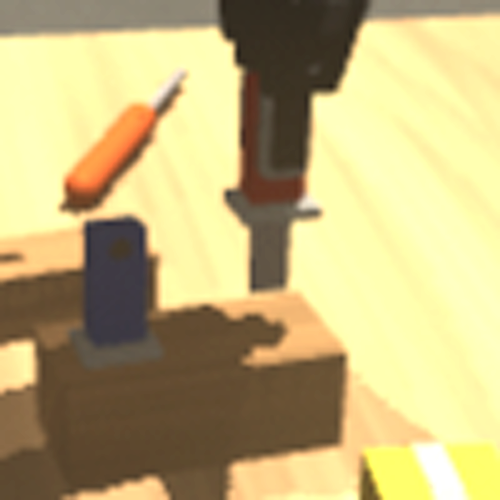

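The blade hangs just above its pocket, with the tip at crop (268,290), and the pose is within 1 mm of where it came out. Lowering.

send_rows --series '[[[0,-0.0003,0.008],[0,0,0]],[[0,0,0.01],[0,0,0]],[[0,0,0.01],[0,0,0]],[[0,0,0.01],[0,0,0]],[[0,0,0.01],[0,0,0]],[[0,0,0.006],[0,0,0]],[[0,0,0.003],[0,0,0]],[[0,0,0.002],[0,0,0]],[[0,0,0],[0,0,0]]]'

```text
clock: 16.0
tcp_pos: [0.6351, 0.1931, 0.0724]
orientation: [2.084, 2.351, 0.0]
contact_force: [-0.4, 0.0, -1.3]
grip_width: 0.017
```

send_rows --series '[[[0,0,0.001],[0,0,0]],[[0,0,0],[0,0,0]]]'

```text
clock: 16.25
tcp_pos: [0.6351, 0.1931, 0.0715]
orientation: [2.084, 2.351, 0.0]
contact_force: [-1.1, -0.1, -1.5]
grip_width: 0.0175
```

send_rows --series '[[[0,0,0],[0,0,0]],[[0,0,0],[0,0,0]],[[0,0,0],[0,0,0]],[[0,0,0],[0,0,0]]]' --fingers 110

```text
clock: 16.75
tcp_pos: [0.635, 0.1931, 0.0713]
orientation: [2.084, 2.351, 0.0]
contact_force: [1.0, -0.5, 0.0]
grip_width: 0.0483
```

send_rows --series '[[[0,-0.0008,0],[0.5,0,0]],[[0,-0.0015,0],[0.95,0,0]],[[0,-0.0015,0],[0.95,0,0]],[[0,-0.0008,0],[0.46,0,0]],[[0,0,0],[0,0,0]],[[0,0,0],[0,0,0]]]'

```text
clock: 17.5
tcp_pos: [0.6302, 0.1925, 0.0716]
orientation: [-1.966, -2.218, 0.278]
contact_force: [-0.6, -0.4, -1.2]
grip_width: 0.0487
```

```bash
python3 snap.py 8
python3 - <<'E'
from h import *
o,t,M=state();print(M.as_matrix().round(3),"grasp pt",(t-M.apply([0,0,.019])).round(4))
a=cv2.imread("pics/side8.png")[90:200,220:330]
cv2.imwrite("pics/v8.png",cv2.convertScaleAbs(cv2.resize(a,None,fx=5,fy=5,interpolation=2),alpha=1.5))
E
```

```text
{'clock': np.float64(17.6), 'joints': array([-0.429 ,  0.7484,  0.105 ,  1.5083, -0.1391,  1.1357,  1.4223]), 'tcp_pos': array([0.6301, 0.1926, 0.0719]), 'orientation': array([-1.9657, -2.2177,  0.2776]), 'contact_force': array([ 0.6001,  0.4714, -0.0421]), 'moment': array([ 0.0054, -0.2542, -0.0281]), 'grip_width': np.float64(0.0483)}
[[-0.12   0.962 -0.245]
 [ 0.993  0.116 -0.029]
 [ 0.    -0.247 -0.969]] grasp pt [0.6348 0.1932 0.0903]
```

View pics/v8.png

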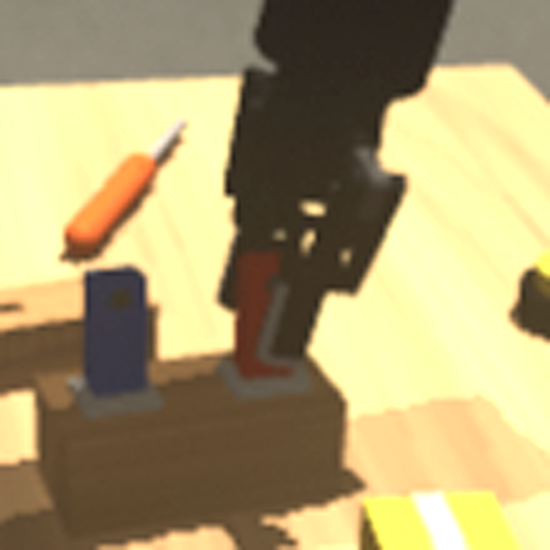

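send_rows --series '[[[0,0,0],[0,0,0]],[[0,0,0],[0,0,0]],[[0,0,0],[0,0,0]],[[0,0,0],[0,0,0]],[[0,0,0],[0,0,0]],[[0,0,0],[0,0,0]]]' --fingers 255 --grip_force 80

```text
clock: 18.35
tcp_pos: [0.6306, 0.1926, 0.0721]
orientation: [-1.966, -2.217, 0.278]
contact_force: [-0.7, 0.2, 5.5]
grip_width: 0.0172
```

send_rows --series '[[[0,-0.0012,-0.0048],[0,0,0]],[[0,-0.0025,-0.0097],[0,0,0]],[[0,-0.005,-0.0194],[0,0,0]],[[0,-0.0074,-0.0291],[0,0,0]],[[0,-0.0087,-0.034],[0,0,0]],[[0,-0.0087,-0.034],[0,0,0]],[[0,-0.0074,-0.0291],[0,0,0]],[[0,-0.005,-0.0194],[0,0,0]],[[0,-0.0025,-0.0097],[0,0,0]],[[0,0,0],[0,0,0]],[[0,0,0],[0,0,0]]]'

```text
clock: 19.73
tcp_pos: [0.6297, 0.1924, 0.2657]
orientation: [-1.965, -2.216, 0.281]
contact_force: [-0.0, -0.2, -2.0]
grip_width: 0.017
```

```bash
python3 snap.py 9
cat >> h.py <<'E'
PHI=.25
def tool_for(Gm,tip,phi=PHI):
    X=Gm[:,1];Z=-Gm[:,2];T=R.from_matrix(np.c_[X,np.cross(Z,X),Z])*R.from_euler('x',phi)
    return tip+Gm[:,2]*.0804+T.apply([0,0,.019]),T
def gauge_now(phi=PHI):
    o,t,M=state(); gp=t-M.apply([0,0,.019]); T0=(M*R.from_euler('x',-phi)).as_matrix()
    Gm=np.c_[-T0[:,1]*-1,T0[:,0],-T0[:,2]]; Gm[:,0]=np.cross(Gm[:,1],Gm[:,2])
    return gp-Gm[:,2]*.0804,Gm
E
python3 - <<'E'
from tgt import *
d=cam("side",9)
tip,G=gauge_now(); print(tip.round(4),G.round(3))
p,T=tool_for(V,c+V[:,2]*.08)
goto(p,T)
os=(230,50);k=6
cr=cv2.resize(d["frame"][os[1]:os[1]+90,os[0]:os[0]+90,::-1],None,fx=k,fy=k,interpolation=2);cr=cv2.convertScaleAbs(cr,alpha=1.6)
for a,b,z in((.009,.00125,0),(.018,.015,.04),(.018,.015,.046)):
    q=(proj(d,tip+np.array([(a,b,z),(a,-b,z),(-a,-b,z),(-a,b,z)])@G.T)-os+.5)*k-.5;cv2.polylines(cr,[q.round().astype(np.int32)],True,(0,255,255),1)
cv2.imwrite("pics/v9.png",cr)
E
```

```text
{'clock': np.float64(19.825), 'joints': array([-0.4443,  0.5707,  0.1321,  1.3568, -0.1219,  1.4667,  1.3945]), 'tcp_pos': array([0.6297, 0.1924, 0.2657]), 'orientation': array([-1.965 , -2.2162,  0.281 ]), 'contact_force': array([ 0.2997, -0.4883, -0.5446]), 'moment': array([ 0.0891, -0.3618, -0.0316]), 'grip_width': np.float64(0.0173)}
[0.6343 0.1929 0.2037] [[ 0.993 -0.12   0.002]
 [ 0.12   0.993  0.001]
 [-0.002 -0.     1.   ]]
shift tool [-0.3747 -0.1856  0.081 ] after-turn axes [-0.4082 -0.1215  0.0009] turn [-5.830e+00 -3.000e-03  2.436e+00]
```

View pics/v9.png

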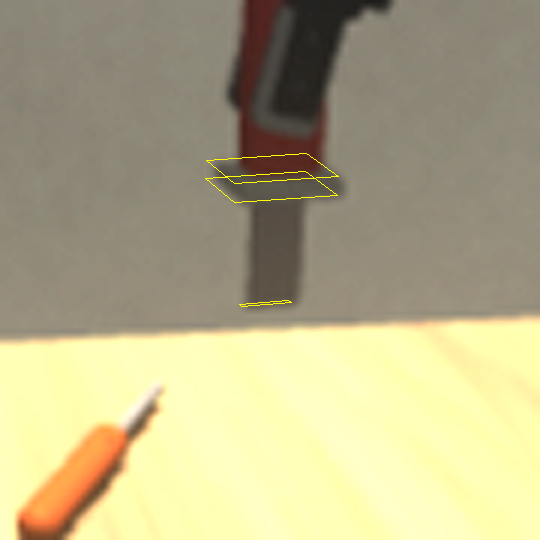

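send_rows --series '[[[-0.0208,-0.0108,0.0027],[0,0,0]],[[-0.0416,-0.0215,0.0055],[0,0,0]],[[-0.0416,-0.0215,0.0055],[0,0,0]],[[-0.0416,-0.0215,0.0055],[0,0,0]],[[-0.0416,-0.0215,0.0055],[0,0,0]],[[-0.0416,-0.0215,0.0055],[0,0,0]],[[-0.0416,-0.0215,0.0055],[0,0,0]],[[-0.0416,-0.0215,0.0055],[0,0,0]],[[-0.0416,-0.0215,0.0055],[0,0,0]],[[-0.0208,-0.0108,0.0027],[0,0,0]],[[0,0,0],[-0.833,0,0.348]],[[0,0,0],[-0.833,0,0.348]],[[0,0,0],[-0.833,0,0.348]],[[0,0,0],[-0.833,0,0.348]],[[0,0,0],[-0.833,0,0.348]],[[0,0,0],[-0.833,0,0.348]],[[0,0,0],[-0.833,0,0.348]],[[0,0,0],[0,0,0]],[[0,0,0],[0,0,0]]]'

```text
clock: 22.2
tcp_pos: [0.4769, -0.203, 0.267]
orientation: [2.169, 1.983, 0.26]
contact_force: [-0.0, -0.8, -1.7]
grip_width: 0.0173
```

Run:
```python
from tgt import *
tip,G=gauge_now(); print("tip in face",(V.T@(tip-c)).round(4), "joints",r.get_obs()["joints"].round(3))
p,T=tool_for(V,c+V[:,2]*.014)
goto(p,T)
```

```text
tip in face [0.0169 0.0008 0.1087] joints [ 0.036  0.045  0.296  2.075 -0.108  0.774  1.879]
shift tool [-0.0008  0.007   0.0959] after-turn axes [-0.0007  0.0071  0.0959] turn [ 0.01  -0.014  0.006]
```

send_rows --series '[[[0,0.001,0.01],[0,0,0]],[[0,0.001,0.018],[0,0,0]],[[0,0.001,0.018],[0,0,0]],[[0,0.002,0.018],[0,0,0]],[[0,0.001,0.016],[0,0,0]],[[-0.001,0.001,0.01],[0,0,0]],[[0,0,0.006],[0,0,0]],[[0,0,0],[0,0,0]],[[0,0,0],[0,0,0]]]'

```text
clock: 23.32
tcp_pos: [0.5082, -0.207, 0.1765]
orientation: [2.169, 1.981, 0.262]
contact_force: [0.7, -0.4, -1.4]
grip_width: 0.0172
```

```bash
python3 snap.py 10
cat > ov2.py <<'E'
import sys
from tgt import *
i=sys.argv[1]
o,t,M=state(); tip,G=gauge_now()
print("tip in face",(V.T@(tip-c)).round(4),"F face",(V.T@o["contact_force"]).round(2),"axes err deg",np.rad2deg(R.from_matrix(V.T@G).as_rotvec()).round(2))
ti=[]
for n,os,s in(("side",(232,225),80),("top",(330,180),50)):
    d=cam(n,i);k=400//s
    cr=cv2.resize(d["frame"][os[1]:os[1]+s,os[0]:os[0]+s,::-1],None,fx=k,fy=k,interpolation=cv2.INTER_CUBIC);cr=cv2.convertScaleAbs(cr,alpha=1.6)
    def draw(P,col):
        q=(proj(d,P)-os+.5)*k-.5; cv2.polylines(cr,[q.round().astype(np.int32)],True,col,1)
    g=lambda a,b,z:tip+np.array([(a,b,z),(a,-b,z),(-a,-b,z),(-a,b,z)])@G.T
    draw(g(.009,.00125,0),(0,255,255));draw(g(.018,.015,.04),(0,255,255))
    f=lambda a,b,z:c+np.array([(a,b,z),(a,-b,z),(-a,-b,z),(-a,b,z)])@V.T
    draw(f(.014,.0035,0),(0,255,0));draw(f(.037,.046,0),(0,255,0))
    ti.append(cr)
cv2.imwrite(f"pics/ov{i}.png",np.hstack(ti))
E
python3 ov2.py 10
```

```text
{'clock': np.float64(23.425), 'joints': array([ 0.0678,  0.2227,  0.2744,  2.116 , -0.2286,  0.5671,  1.9864]), 'tcp_pos': array([ 0.5082, -0.207 ,  0.1766]), 'orientation': array([2.169 , 1.981 , 0.2624]), 'contact_force': array([ 0.5157,  0.6215, -1.6631]), 'moment': array([0.0548, 0.3862, 0.0226]), 'grip_width': np.float64(0.0175)}
tip in face [ 0.0005 -0.0004  0.0145] F face [-0.41  0.67 -1.68] axes err deg [ 0.05 -0.18 -0.04]
```

View pics/ov10.png

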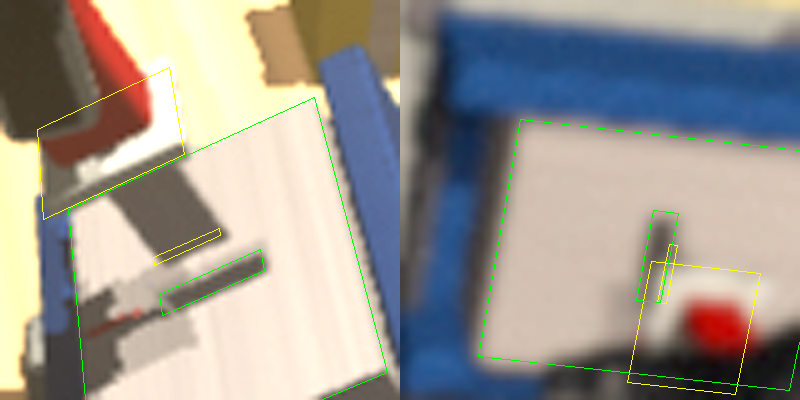

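send_rows --series '[[[0.001,-0.0015,0.0004],[0,0,0]],[[0,0.0007,0.0029],[0,0,0]],[[0,0.0007,0.0029],[0,0,0]],[[0,0.0007,0.0029],[0,0,0]],[[0,0.0005,0.0019],[0,0,0]],[[0,0,0],[0,0,0]],[[0,0,0],[0,0,0]]]'

```text
clock: 24.3
tcp_pos: [0.512, -0.2062, 0.1657]
orientation: [2.17, 1.982, 0.262]
contact_force: [-0.2, 1.3, -1.6]
grip_width: 0.017
```

```bash
python3 snap.py 11; python3 ov2.py 11
```

```text
{'clock': np.float64(24.4), 'joints': array([ 0.0725,  0.2451,  0.2668,  2.1181, -0.2427,  0.5447,  1.9964]), 'tcp_pos': array([ 0.512 , -0.2062,  0.1657]), 'orientation': array([2.1695, 1.9815, 0.2616]), 'contact_force': array([ 0.6803, -0.3718, -1.0507]), 'moment': array([0.0063, 0.3156, 0.0379]), 'grip_width': np.float64(0.0169)}
tip in face [-0.0016  0.0007  0.0032] F face [ 0.11 -0.31 -1.26] axes err deg [ 0.06 -0.13 -0.04]
```

View pics/ov11.png

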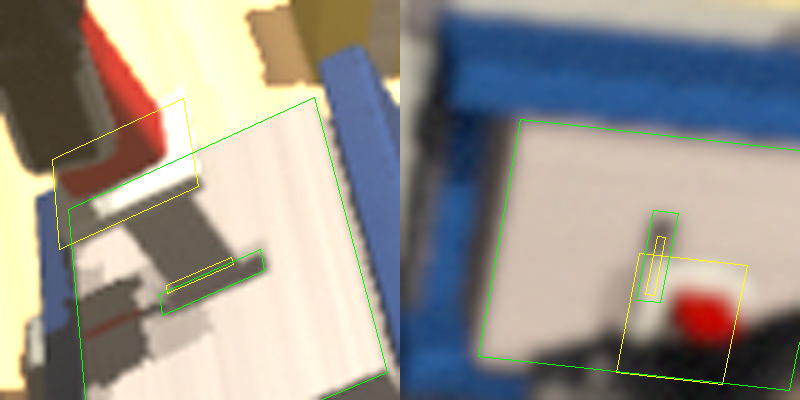

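Seen from the side, the tip overlaps the gap mouth at crop (207,277), with the gap end at (265,262). In the top view, the collar sits about 1 px right of the model. I'll shift slightly towards +y and start feeling downward.

send_rows --series '[[[0.0008,0,0],[0,0,0]],[[0,0.00025,0.001],[0,0,0]],[[0,0.00025,0.001],[0,0,0]],[[0,0.00025,0.001],[0,0,0]],[[0,0.00025,0.001],[0,0,0]],[[0,0,0],[0,0,0]]]'

```text
clock: 25.15
tcp_pos: [0.5141, -0.2055, 0.1619]
orientation: [2.17, 1.982, 0.261]
contact_force: [-0.6, -0.9, -1.2]
grip_width: 0.017
```

```bash
cat > fs.py <<'E'
from tgt import *
o,t,M=state(); tip,G=gauge_now()
print("clk",round(o["clock"],2),"tip face mm",(1e3*(V.T@(tip-c))).round(2),"F face",(V.T@o["contact_force"]).round(1),"mom face",(V.T@o["moment"]).round(2),"rot deg",np.rad2deg(R.from_matrix(V.T@G).as_rotvec()).round(2),"q6",o["joints"][5].round(3))
E
python3 fs.py
```

```text
clk 25.15 tip face mm [-1.72  1.56 -1.11] F face [-1.  -0.9 -0.9] mom face [-0.04  0.35 -0.03] rot deg [ 0.06 -0.11 -0.03] q6 0.537
```

No contact yet, with the tip modelled at −1.1 mm. Continuing in small steps.

send_rows --series '[[[0,0.00025,0.001],[0,0,0]],[[0,0.00025,0.001],[0,0,0]],[[0,0.00025,0.001],[0,0,0]],[[0,0,0],[0,0,0]]]'

```text
clock: 25.65
tcp_pos: [0.5156, -0.2057, 0.1592]
orientation: [2.17, 1.982, 0.261]
contact_force: [0.2, 0.3, -1.7]
grip_width: 0.0175
```

```bash
python3 fs.py
```

```text
clk 25.65 tip face mm [-1.73  1.56 -4.19] F face [-0.7  0.4 -1.6] mom face [-0.04  0.4   0.02] rot deg [ 0.06 -0.11 -0.04] q6 0.532
```

send_rows --series '[[[0,0.00025,0.001],[0,0,0]],[[0,0.00025,0.001],[0,0,0]],[[0,0.00025,0.001],[0,0,0]],[[0,0.00025,0.001],[0,0,0]],[[0,0,0],[0,0,0]]]'

```text
clock: 26.28
tcp_pos: [0.5176, -0.2059, 0.1556]
orientation: [2.17, 1.982, 0.261]
contact_force: [1.0, -0.1, -1.6]
grip_width: 0.0172
```

```bash
python3 snap.py 12; python3 fs.py; python3 ov2.py 12
```

```text
{'clock': np.float64(26.375), 'joints': array([ 0.0775,  0.2687,  0.2586,  2.1156, -0.2567,  0.5247,  2.0059]), 'tcp_pos': array([ 0.5176, -0.2059,  0.1557]), 'orientation': array([2.1695, 1.9817, 0.2614]), 'contact_force': array([ 0.3684,  0.0983, -1.3969]), 'moment': array([-0.0005,  0.3362, -0.0258]), 'grip_width': np.float64(0.0174)}
clk 26.38 tip face mm [-1.67  1.51 -8.24] F face [-0.4  0.1 -1.4] mom face [-0.04  0.33 -0.01] rot deg [ 0.06 -0.12 -0.04] q6 0.525
tip in face [-0.0017  0.0015 -0.0082] F face [-0.37  0.13 -1.39] axes err deg [ 0.06 -0.12 -0.04]
```

View pics/ov12.png

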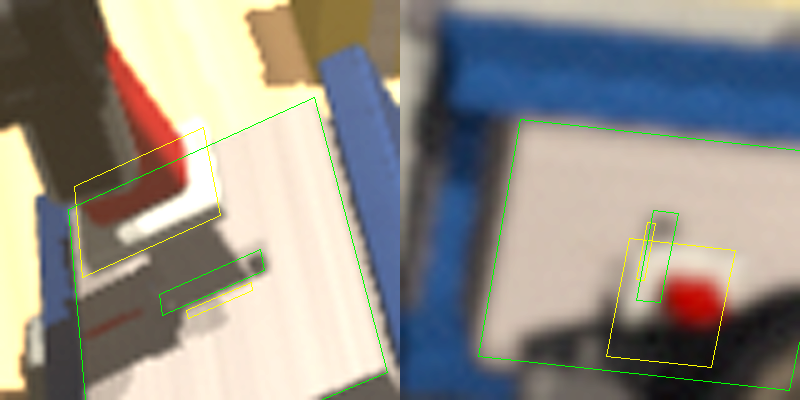

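The side view shows the blade disappearing into the gap, with its visible end at crop (245,270) and the gap end still open at (260,262). There is no contact force. I'll continue inward.

send_rows --series '[[[0,0.0004,0.0015],[0,0,0]],[[0,0.0004,0.0015],[0,0,0]],[[0,0.0004,0.0015],[0,0,0]],[[0,0.0004,0.0015],[0,0,0]],[[0,0,0],[0,0,0]]]'

```text
clock: 27.0
tcp_pos: [0.5207, -0.2061, 0.1502]
orientation: [2.17, 1.982, 0.261]
contact_force: [0.0, 0.6, -1.5]
grip_width: 0.0171
```

```bash
python3 fs.py
```

```text
clk 27.0 tip face mm [ -1.65   1.6  -14.57] F face [-0.8  0.6 -1.3] mom face [0.   0.38 0.03] rot deg [ 0.06 -0.11 -0.04] q6 0.514
```

send_rows --series '[[[0,0.0004,0.0015],[0,0,0]],[[0,0.0004,0.0015],[0,0,0]],[[0,0.0004,0.0015],[0,0,0]],[[0,0.0004,0.0015],[0,0,0]],[[0,0.0004,0.0015],[0,0,0]],[[0,0.0004,0.0015],[0,0,0]],[[0,0,0],[0,0,0]]]'

```text
clock: 27.88
tcp_pos: [0.5253, -0.2065, 0.1422]
orientation: [2.17, 1.982, 0.261]
contact_force: [-1.0, 0.5, 0.2]
grip_width: 0.017
```

```bash
python3 fs.py
```

```text
clk 27.88 tip face mm [ -1.56   1.6  -23.86] F face [-0.8  0.5  0.7] mom face [ 0.    0.39 -0.01] rot deg [ 0.06 -0.11 -0.04] q6 0.499
```

send_rows --series '[[[0,0.0004,0.0015],[0,0,0]],[[0,0.0004,0.0015],[0,0,0]],[[0,0.0004,0.0015],[0,0,0]],[[0,0.0004,0.0015],[0,0,0]],[[0,0.0004,0.0015],[0,0,0]],[[0,0.0004,0.0015],[0,0,0]],[[0,0,0],[0,0,0]]]'

```text
clock: 28.75
tcp_pos: [0.5299, -0.2069, 0.1341]
orientation: [2.17, 1.982, 0.261]
contact_force: [0.8, 0.2, -1.0]
grip_width: 0.0171
```

```bash
python3 snap.py 13;python3 fs.py;python3 ov2.py 13
```

```text
{'clock': np.float64(28.85), 'joints': array([ 0.0936,  0.3211,  0.2382,  2.106 , -0.2869,  0.484 ,  2.0294]), 'tcp_pos': array([ 0.5299, -0.207 ,  0.1342]), 'orientation': array([2.1694, 1.9818, 0.2614]), 'contact_force': array([ 0.1781, -0.3574, -2.1669]), 'moment': array([ 0.0093,  0.3677, -0.0118]), 'grip_width': np.float64(0.0169)}
clk 28.85 tip face mm [ -1.35   1.55 -33.07] F face [-0.9 -0.3 -2. ] mom face [-0.03  0.37  0.  ] rot deg [ 0.06 -0.12 -0.03] q6 0.484
tip in face [-0.0013  0.0016 -0.0331] F face [-0.87 -0.34 -1.99] axes err deg [ 0.06 -0.12 -0.03]
```

View pics/ov13.png

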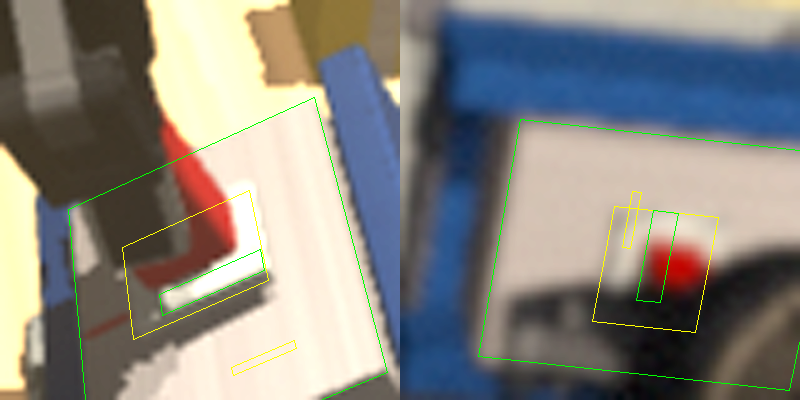

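The collar now hovers just over the face at side crop (200,265), and the forces are near zero. Now the last few millimetres, slowly, until contact is felt.

send_rows --series '[[[0,0.00025,0.001],[0,0,0]],[[0,0.00025,0.001],[0,0,0]],[[0,0.00025,0.001],[0,0,0]],[[0,0.00025,0.001],[0,0,0]],[[0,0,0],[0,0,0]]]'

```text
clock: 29.48
tcp_pos: [0.5319, -0.2071, 0.1305]
orientation: [2.17, 1.982, 0.261]
contact_force: [0.9, -0.9, -1.4]
grip_width: 0.0174
```

```bash
python3 fs.py
```

```text
clk 29.48 tip face mm [ -1.43   1.6  -37.27] F face [ 0.2 -0.9 -1.7] mom face [-0.03  0.34 -0.01] rot deg [ 0.06 -0.11 -0.04] q6 0.477
```

send_rows --series '[[[0,0.00025,0.001],[0,0,0]],[[0,0.00025,0.001],[0,0,0]],[[0,0,0],[0,0,0]]]'

```text
clock: 29.85
tcp_pos: [0.5328, -0.2073, 0.129]
orientation: [2.17, 1.982, 0.262]
contact_force: [-2.7, 0.6, 2.3]
grip_width: 0.0173
```

```bash
python3 fs.py
```

```text
clk 29.85 tip face mm [ -1.38   1.53 -39.03] F face [-1.3  0.4  3.3] mom face [ 0.11  0.64 -0.03] rot deg [ 0.07 -0.11 -0.04] q6 0.475
```

send_rows --series '[[[0,0.00012,0.0005],[0,0,0]],[[0,0.00012,0.0005],[0,0,0]],[[0,0,0],[0,0,0]]]'

```text
clock: 30.22
tcp_pos: [0.5328, -0.2073, 0.1288]
orientation: [2.17, 1.982, 0.262]
contact_force: [-10.8, 3.7, 13.8]
grip_width: 0.0171
```

```bash
python3 fs.py
```

```text
clk 30.23 tip face mm [ -1.45   1.57 -39.16] F face [-2.9  2.7 17.4] mom face [ 0.43  1.33 -0.09] rot deg [ 0.1  -0.1  -0.07] q6 0.475
```

```bash
python3 snap.py 14 >/dev/null;python3 fs.py
python3 - <<'E'
from h import *
a=cv2.imread("pics/side14.png")[240:330,235:325];b=cv2.imread("pics/top14.png")[185:245,330:390]
cv2.imwrite("pics/v14.png",cv2.convertScaleAbs(np.hstack([cv2.resize(a,(400,400),interpolation=2),cv2.resize(b,(400,400),interpolation=2)]),alpha=1.1))
E
```

```text
clk 30.32 tip face mm [ -1.41   1.56 -39.15] F face [-2.3  1.8 18.5] mom face [ 0.41  1.32 -0.08] rot deg [ 0.09 -0.11 -0.07] q6 0.475
```

View pics/v14.png

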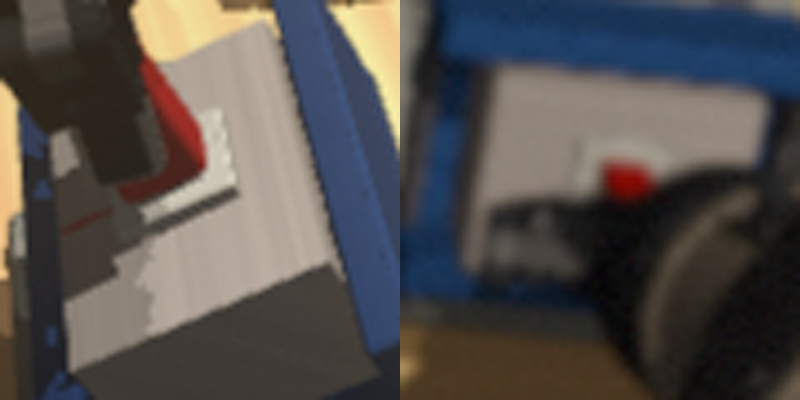

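The collar sits on the face at crop (190,190), with 18 N along the normal and little sideways force. Releasing.

send_rows --series '[[[0,-0.0001,-0.0004],[0,0,0]],[[0,0,0],[0,0,0]]]'

```text
clock: 30.58
tcp_pos: [0.5328, -0.2072, 0.1289]
orientation: [2.17, 1.982, 0.262]
contact_force: [-7.9, 2.7, 10.4]
grip_width: 0.0176
```

send_rows --series '[[[0,0,0],[0,0,0]],[[0,0,0],[0,0,0]],[[0,0,0],[0,0,0]],[[0,0,0],[0,0,0]],[[0,0,0],[0,0,0]]]' --fingers 110

```text
clock: 31.2
tcp_pos: [0.5332, -0.2072, 0.1282]
orientation: [2.169, 1.982, 0.261]
contact_force: [-1.1, -0.0, 0.7]
grip_width: 0.0486
```

```bash
python3 snap.py 15 >/dev/null;python3 fs.py
python3 - <<'E'
from h import *
a=cv2.imread("pics/side15.png")[240:330,235:325];b=cv2.imread("pics/top15.png")[185:245,330:390]
cv2.imwrite("pics/v15.png",cv2.convertScaleAbs(np.hstack([cv2.resize(a,(400,400),interpolation=2),cv2.resize(b,(400,400),interpolation=2)]),alpha=1.1))
E
```

```text
clk 31.3 tip face mm [ -1.39   1.54 -39.91] F face [-0.7  0.4  0.1] mom face [0.01 0.25 0.07] rot deg [ 0.06 -0.12 -0.04] q6 0.473
```

View pics/v15.png

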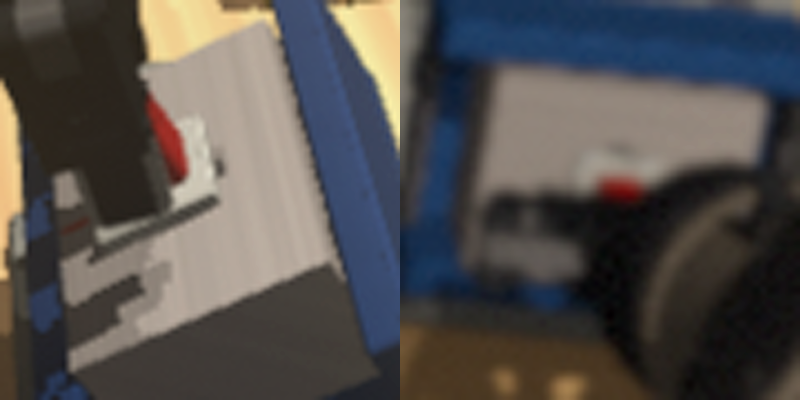

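After release, the gauge slid a few mm down the slope within the gap, and it still stands with its collar on the face. I'll back straight out along the gauge axis.

send_rows --series '[[[0,-0.001,-0.004],[0,0,0]],[[0,-0.002,-0.008],[0,0,0]],[[0,-0.003,-0.012],[0,0,0]],[[0,-0.004,-0.016],[0,0,0]],[[0,-0.005,-0.02],[0,0,0]],[[0,-0.006,-0.024],[0,0,0]],[[0,-0.006,-0.024],[0,0,0]],[[0,-0.006,-0.024],[0,0,0]],[[0,-0.003,-0.012],[0,0,0]],[[0,0,0],[0,0,0]],[[0,0,0],[0,0,0]]]'

```text
clock: 32.67
tcp_pos: [0.4614, -0.2007, 0.2576]
orientation: [2.17, 1.982, 0.261]
contact_force: [-0.3, -0.3, -0.7]
grip_width: 0.0485
```

```bash
python3 snap.py 16
python3 - <<'E'
from h import *
a=cv2.imread("pics/side16.png")[220:320,235:335];b=cv2.imread("pics/top16.png")[180:250,320:390]
cv2.imwrite("pics/v16.png",cv2.convertScaleAbs(np.hstack([cv2.resize(a,(400,400),interpolation=2),cv2.resize(b,(400,400),interpolation=2)]),alpha=1.2))
E
```

```text
{'clock': np.float64(32.775), 'joints': array([ 0.0271,  0.0267,  0.3083,  2.117 , -0.1049,  0.7501,  1.8828]), 'tcp_pos': array([ 0.4613, -0.2007,  0.2572]), 'orientation': array([2.1703, 1.9829, 0.2601]), 'contact_force': array([-0.0956,  0.1418, -0.2261]), 'moment': array([-0.0114,  0.2529, -0.0268]), 'grip_width': np.float64(0.0487)}
```

View pics/v16.png

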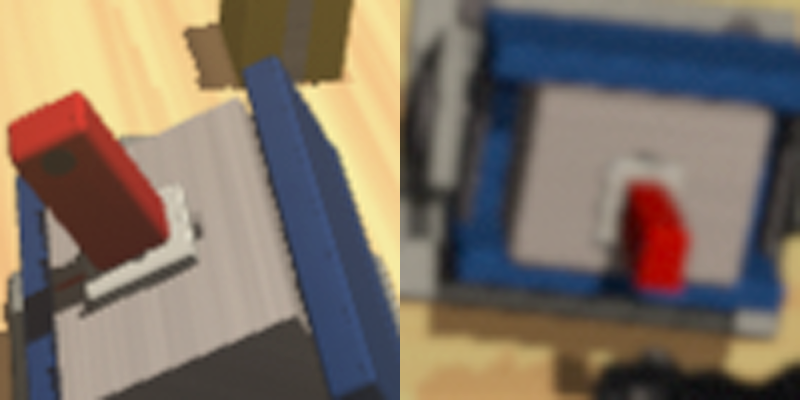

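View pics/side16.png

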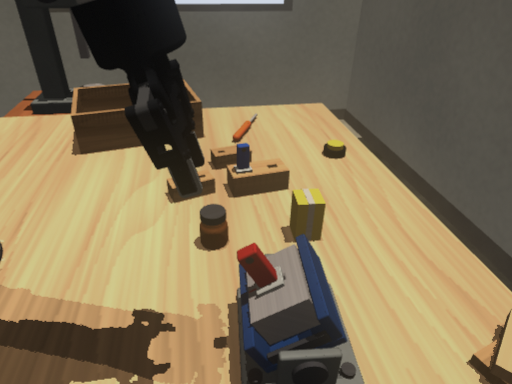

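Run:
```python
from tgt import *
ti=[]
def fitdraw(P):
    ti=[]
    for n,os,s in(("side",(230,225),80),("top",(330,180),57)):
        d=cam(n,16);k=400/s
        cr=cv2.resize(d["frame"][os[1]:os[1]+s,os[0]:os[0]+s,::-1],(400,400),interpolation=cv2.INTER_CUBIC);cr=cv2.convertScaleAbs(cr,alpha=1.3)
        for a,b,z in((.018,.015,.04),(.018,.015,.046),(.013,.009,.102)):
            L=np.array([(a,b,z),(a,-b,z),(-a,-b,z),(-a,b,z)])-[0,0,.04]
            q=(proj(d,c+(L+P)@V.T)-os+.5)*k-.5;cv2.polylines(cr,[q.round().astype(np.int32)],True,(0,255,255),1)
        ti.append(cr)
    return np.hstack(ti)
cv2.imwrite("pics/ov16.png",fitdraw(np.array([-.005,0,0])))
```

```text
(no output)
```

View pics/ov16.png

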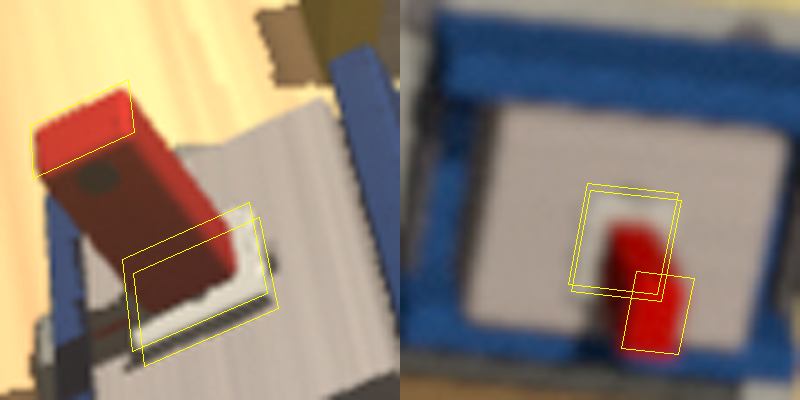

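Run:
```python
from h import *
a=cam("side",0)["frame"].astype(int);b=cam("side",16)["frame"].astype(int)
for n,(x0,y0,x1,y1) in dict(jar=(198,204,230,250),carton=(290,188,325,240),blue=(234,142,252,174)).items():
    print(n,np.abs(a-b)[y0:y1,x0:x1].mean().round(2))
print(r.hand_in())
```

```text
jar 6.9
carton 9.44
blue 8.08
the job is handed in; nothing more can be done
None
```

The red gauge is in the vise gap with its blade fully in and its collar flush on the sloping face. I handed the job in at about 33 s of the 58 s limit.

**Regrasp:** I first took the gauge out with an upright grip. A fitted arm model then showed that grip would push joint 6 past its limit before the blade was home. I put the gauge back in its own pocket, gripped it again with the tool pitched about 0.25 rad, and returned to the vise.

**Insertion:** I held the gauge all the way in and felt almost no sideways force. The collar made contact at a modelled depth of 39 mm. I pressed to about 18 N, let go and backed straight out.

**Last checks:**
- **Fit:** a model of the gauge standing flush matched both pictures to about 1–2 px. The gripper read no contact force and is well clear.
- **Slide on release:** the gauge slid about 5 mm down the slope, to what looks like the lower end of the gap. It stopped there, still standing, with its collar on the face.
- **Camera disagreement:** the side camera and the robot differed by about 1–3 mm. This stayed within the gap's tolerance.
- **Other objects:** the blue gauge, jar and carton look to be where they started in the last side view. The before/after pixel check was inconclusive: mean changes were 7 to 9 grey levels, and I put that down to shifted lighting and shadows without confirming it.

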